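# Repack the printmaker's kit into its tray

## Robot

A 7-joint arm with a two-finger parallel gripper is mounted at the origin on the work surface. World frame = base frame: x ahead of the robot, y to its left, z up, the work surface at z = 0. Lengths are in m, angles in rad, forces in N, time in s.
With the tool pointing down it reaches from about 0.425 to 0.875 m from the base axis. Payload 4.7 kg.
Tool frame: the origin (TCP) lies midway between the tips of the shut fingers; the grasp point (between the pads) lies bot.grip_depth behind it (bot.grip_depth is the distance from the TCP to the grasp point, in m); z points along the fingers, y is the direction in which the jaws open and shut (so a half turn about z gives the same grasp; the last joint's range is limited). The gripper opens to 85 mm and grips with 20 to 120 N. Pads are 22 mm wide; open, the fingers measure 114 mm over their backs; the gripper's body (76 mm by 85 mm) begins 54 mm behind the grasp point. The pads swing forward as they close: fully open they stand 13 mm farther back than shut.
Start: joints at [1.139, 0.321, -0.07, 1.45, 0.023, 1.371, -0.057], TCP at [0.28, -0.587, 0.201] pointing down, gripper open.
Joint ranges: [-2.86, 2.86], [-0.3, 2.09], [-1.38, 1.24], [0.06, 2.45], [-1.56, 4.7], [0.09, 2.05], [-2.69, 2.69]. Speed limits (rad/s): [2.57, 2.57, 3.14, 3.14, 3.14, 3.14, 3.14].

## Interface

Orientations are given as a unit quaternion [w, x, y, z].
In Python, from station import bot, viewer, spotter gives the robot as it stands.
- The arm moves only by the shell command python3 -m jog 'ROWS' [FORCE]. ROWS is text: rows parted by semicolons, each of 7 numbers parted by spaces: the finger opening in m, from 0 to 0.0854, then the shift along the world's x, y, z in m, then the turn, a rotation vector about the world's x, y, z in rad. A call has exactly 8 rows; each row is the pose to reach, as a shift and turn from the pose measured when the call began; what a row does not reach only later rows make up. A row lasts 1/8 s, in which the tool goes at most 62.5 mm and 10.7 degrees, less where a joint would pass 70% of its speed; a pose out of reach is approached as far as the arm can. A call with a gripper value outside its range is refused whole. The fingers move at their own pace and stop on an object; FORCE is the grip in N (left out, the last holds). Time passes only in rows, so rows that repeat a pose let the fingers close, or fill a call up. It gives the time, the measured TCP pose, the force and the opening at its end, in the units of the state.
- bot.sense(): the state, without advancing time (a new reading comes with each control period).
- viewer.get_image(name): name is "scene" or "top"; returns the picture (384x512x3 uint8, blue, green, red); there is no depth.
- viewer.camera_params(name): a dict with "camera_matrix" (3x3 intrinsics, pixels), "distortion" ([k1, k2, p1, p2, k3] as OpenCV has them; the pictures are not rectified), "R" (3x3) and "t" (3): a world point X has camera coordinates R X + t. Camera axes: x right, y down, z forward; pixel columns grow to the right and rows downward; lengths in m; the calibration is good to about 2 mm. A picture is of the moment at which its call begins. camera_params takes no time and is no camera call.
- bot.sign_off(): hands the job in, once; it reports no verdict.
Trained networks look in the newest picture that a camera, given by its name, has taken for a name from the list of things; names that differ only in an ending like _2 or _b are one class to them, and where a whole thing is asked for, a point or a joint stands for the part that bears it (a point fixed in the world has none). Each returns a list of dicts, best first, with "confidence" (0 to 1); they miss things now and then, are a little off and sometimes report something else, mostly with a low value. They report only what shows in the picture. A call takes as long as a camera call.
- spotter.trace(camera, label): "mask" (384x512 bool, what is visible of it) and "xy" ([column, row] in pixels, amid what is visible of it).
The state is a dict: "clock": time; "qpos": joint angles; "qvel": joint speeds; "joint_efforts": joint torques, N m; "ee_pos": TCP position; "tcp_rot": TCP orientation; "wrist_force": force on the tool from outside, world axes, zero at the start; "moment": the same for the moment, N m; "gripper_width": finger opening in m.
Only numpy, scipy, OpenCV 4.12 (cv2) and the standard library are available. Lean on these libraries where they do the work, as an engineer would, in place of code of your own. Each camera call takes 0.05 s, during which the arm holds its last target. There are 200 camera calls.

## Task

Pack the printmaker's kit back into the grey divided tray: the red-lidded jar, the green-handled stamp, the blue miniature book and the yellow cup, each upright in the middle of the compartment whose card has its colour. Set each one down gently without dropping it, and leave the white-lidded jar and the black book, which belong to another set, where they are.

Things in the scene. Friction and masses are not known exactly. Their poses are not given: they have to be found in the camera images.
- jar_red: Small round ink jar, amber glass, red lid as wide as the jar: 45 mm diameter, 58 mm tall, about 120 g. Origin: centre of its underside; z up its axis. Upright on a dark grey felt mat, 4 mm thick, with the other pieces, mixed in three rows of two about 85 mm apart in x, 120 mm in y: so grip with the fingers closing roughly along y.
- stamp_green: Rubber stamp for printing: light wood foot 46 (own x) by 40 (own y) by 18 mm, and on it an upright green round handle 26 mm in diameter, from 18 to 62 mm height; about 70 g. Take it by the handle. Origin: centre of the underside of the foot; z up the handle. Upright on a dark grey felt mat, 4 mm thick, with the other pieces, mixed in three rows of two about 85 mm apart in x, 120 mm in y: so grip with the fingers closing roughly along y.
- book_blue: Miniature book lying flat, blue covers, 60 mm (own x, within 0.35 rad of world x) by 44 mm (own y; grip across this), 38 mm thick, 90 g. Origin: centre of its underside. Upright on a dark grey felt mat, 4 mm thick, with the other pieces, mixed in three rows of two about 85 mm apart in x, 120 mm in y: so grip with the fingers closing roughly along y.
- cup_yellow: Handleless yellow cup, mouth up: 54 mm outside diameter (straight sides from 8 mm height up), 52 mm tall, wall 4 mm, about 130 g. Take it across the outside. Origin: centre of its underside; z up its axis. Upright on a dark grey felt mat, 4 mm thick, with the other pieces, mixed in three rows of two about 85 mm apart in x, 120 mm in y: so grip with the fingers closing roughly along y.
- jar_white: Look-alike, not part of the kit, leave it: Small round ink jar, amber glass, white lid as wide as the jar: 45 mm diameter, 58 mm tall, about 120 g. Origin: centre of its underside; z up its axis. Upright on a dark grey felt mat, 4 mm thick, with the other pieces, mixed in three rows of two about 85 mm apart in x, 120 mm in y.
- book_black: Look-alike, not part of the kit, leave it: Miniature book lying flat, black covers, 60 mm (own x, within 0.35 rad of world x) by 44 mm (own y), 38 mm thick, 90 g. Origin: centre of its underside. Upright on a dark grey felt mat, 4 mm thick, with the other pieces, mixed in three rows of two about 85 mm apart in x, 120 mm in y.
- card_red: Flat red card 84 x 84 x 3 mm, fixed, lining one of four compartments (which one varies) of a fixed grey tray across the table from the mat. Tray 200 x 200 mm, two by two compartments 94 mm square, 98 mm centre to centre; rims 14 mm, dividers 12 mm above the table. Origin: centre of its underside, 4 mm above the table (its top at 7 mm); x, y along the tray walls.
- card_green: Flat green card 84 x 84 x 3 mm, fixed, lining one of four compartments (which one varies) of a fixed grey tray across the table from the mat. Tray 200 x 200 mm, two by two compartments 94 mm square, 98 mm centre to centre; rims 14 mm, dividers 12 mm above the table. Origin: centre of its underside, 4 mm above the table (its top at 7 mm); x, y along the tray walls.
- card_blue: Flat blue card 84 x 84 x 3 mm, fixed, lining one of four compartments (which one varies) of a fixed grey tray across the table from the mat. Tray 200 x 200 mm, two by two compartments 94 mm square, 98 mm centre to centre; rims 14 mm, dividers 12 mm above the table. Origin: centre of its underside, 4 mm above the table (its top at 7 mm); x, y along the tray walls.
- card_yellow: Flat yellow card 84 x 84 x 3 mm, fixed, lining one of four compartments (which one varies) of a fixed grey tray across the table from the mat. Tray 200 x 200 mm, two by two compartments 94 mm square, 98 mm centre to centre; rims 14 mm, dividers 12 mm above the table. Origin: centre of its underside, 4 mm above the table (its top at 7 mm); x, y along the tray walls.

How it is judged:
At the end, for the whole second after the job is handed in: Jar, stamp, book and cup each at rest on the card of their own colour: centre within 15 mm of the card's centre, underside within 5 mm of its top, upright within 0.15 rad. White-lidded jar and black book within 25 mm of where they began, upright within 0.15 rad (horizontal distance between jar_red and card_red below 0.015 m and z of jar_red in the frame of card_red between -0.002 and 0.008 m and angle between each of jar_red, stamp_green, book_blue, cup_yellow, jar_white, book_black's own z axis and vertical below 0.15 rad and linear speed of each of jar_red, stamp_green, book_blue, cup_yellow below 0.02 m/s and angular speed of each of jar_red, stamp_green, book_blue, cup_yellow below 0.2 rad/s and horizontal distance between stamp_green and card_green below 0.015 m and z of stamp_green in the frame of card_green between -0.002 and 0.008 m and horizontal distance between book_blue and card_blue below 0.015 m and z of book_blue in the frame of card_blue between -0.002 and 0.008 m and horizontal distance between cup_yellow and card_yellow below 0.015 m and z of cup_yellow in the frame of card_yellow between -0.002 and 0.008 m and distance of each of jar_white, book_black from where it was at the start of the episode below 0.025 m); the robot touches nothing.
It fails at once if a look-alike (white-lidded jar or black book) is moved more than 25 mm (distance of any of jar_white, book_black from where it was at the start of the episode above 0.025 m).
It fails at once if a piece of the kit is dropped or thrown (faster than 0.6 m/s while out of the fingers, a free fall of about 18 mm) ((linear speed of jar_red above 0.6 m/s and contact force between the fingers and jar_red below 0.05 N) or (linear speed of stamp_green above 0.6 m/s and contact force between the fingers and stamp_green below 0.05 N) or (linear speed of book_blue above 0.6 m/s and contact force between the fingers and book_blue below 0.05 N) or (linear speed of cup_yellow above 0.6 m/s and contact force between the fingers and cup_yellow below 0.05 N)).
It also fails if it takes over 112 s, if anything falls off the work surface, if the arm or the gripper's body presses on something with over 40 N, if the wrist force passes 120 N, or if a joint passes its speed limit or range.

## Working session

There is one attempt and no reset: what is moved stays moved. The work goes in short steps, Python scripts to look and compute and a shell command to move; the robot and the scene stay as the last step left them, time stands still between calls to the robot, and variables do not carry over. Pictures are saved under pics/ and viewed, about 12 in all and at most 16, crops included, and the job is handed in when it is done.

```bash
mkdir -p pics
python3 - <<'E'
from station import bot, viewer, spotter
import cv2,numpy as np
for c in ("top","scene"):
    cv2.imwrite(f"pics/{c}0.png",viewer.get_image(c)); p=viewer.camera_params(c)
    print(c,np.round(p["camera_matrix"],1).tolist(),np.round(-p["R"].T@p["t"],3),np.round(p["R"],3).tolist(),p["distortion"])
print(bot.sense(),bot.grip_depth)
E
```

```text
top [[464.2, 0.0, 252.6], [0.0, 464.2, 193.4], [0.0, 0.0, 1.0]] [0.403 0.002 1.097] [[-0.022, -1.0, -0.016], [-0.991, 0.024, -0.135], [0.135, 0.013, -0.991]] [-0.1133871  0.         0.         0.         0.       ]
scene [[365.1, 0.0, 257.5], [0.0, 365.1, 191.2], [0.0, 0.0, 1.0]] [0.771 0.374 0.536] [[-0.852, 0.523, -0.002], [0.396, 0.643, -0.656], [-0.342, -0.56, -0.755]] [-0.01221147  0.          0.          0.          0.        ]
{'clock': 0.1, 'qpos': array([ 1.13911864,  0.3217146 , -0.07012237,  1.45155765,  0.02260065,
        1.37079667, -0.05690585]), 'qvel': array([ 0.00164631, -0.00044604, -0.00031337, -0.0017705 ,  0.00205689,
        0.00026954,  0.00159774]), 'joint_efforts': array([-6.27401059e-04, -4.94875932e+01, -3.84481782e-01, -3.15211272e+01,
        1.29413005e-02,  7.46153004e-03,  1.91262183e-05]), 'ee_pos': array([ 0.27999946, -0.58600969,  0.20005313]), 'tcp_rot': array([-8.13364073e-04,  9.75256193e-01,  2.21076109e-01, -2.26735235e-04]), 'wrist_force': array([-0.52365602,  0.06585074,  0.14256462]), 'moment': array([-0.02932362,  0.00525569, -0.00806208]), 'gripper_width': 0.08551071121917377} 0.0187
```

View pics/top0.png

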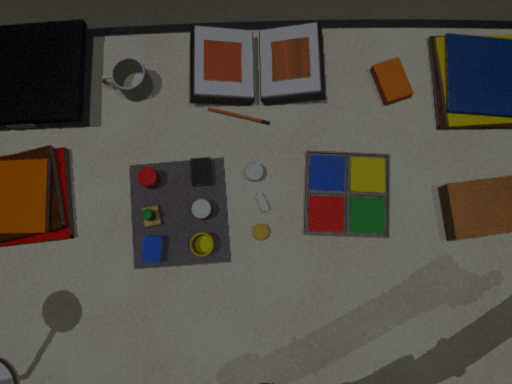

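View pics/scene0.png

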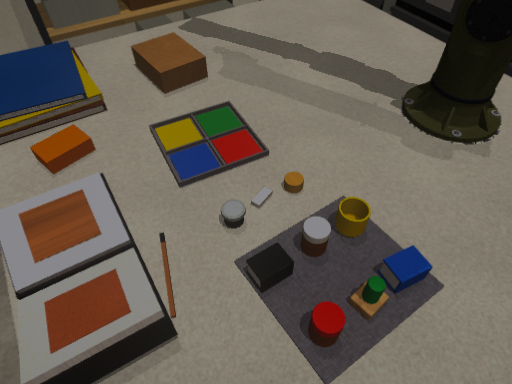

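The top picture shows the mat, columns 130–230 and rows 158–268: red jar (148,178), stamp (150,215), blue book (152,250), black book (202,172), white jar (201,209) and cup (203,244). The tray is at columns 305–388, rows 152–237, with blue and yellow cards in the upper half and red and green in the lower. The scene view agrees.

Next I fit poses to the masks from both cameras.

```bash
cat > h.py <<'E'
from station import bot, viewer, spotter
import cv2,numpy as np
from scipy.optimize import least_squares
def cyl(r,z0,z1):
    a=np.linspace(0,2*np.pi,40,endpoint=False)
    return np.array([[r*np.cos(t),r*np.sin(t),z] for z in(z0,z1) for t in a])
def box(a,b,z0,z1): return np.array([[sx*a/2,sy*b/2,z] for z in(z0,z1) for sx in(-1,1) for sy in(-1,1)])
M={'jar_red':cyl(.0225,0,.058),'jar_white':cyl(.0225,0,.058),'cup_yellow':cyl(.027,0,.052),
'stamp_green':np.vstack([box(.046,.040,0,.018),cyl(.013,.018,.062)]),
'book_blue':box(.06,.044,0,.038),'book_black':box(.06,.044,0,.038)}
for c in('red','green','blue','yellow'): M['card_'+c]=box(.084,.084,0,.003)
def feat(pts):
    h=cv2.convexHull(pts.astype(np.float32)); m=cv2.moments(h)
    A=m['m00']; s=np.sqrt(A)
    return np.array([m['m10']/A,m['m01']/A,m['mu11']/A/s,(m['mu20']-m['mu02'])/A/s]),A
def proj(P,X):
    return cv2.projectPoints(X,cv2.Rodrigues(P['R'])[0],P['t'],P['camera_matrix'],P['distortion'])[0][:,0]
def place(n,x,y,yaw,z):
    c,s=np.cos(yaw),np.sin(yaw); return M[n]@np.array([[c,s,0],[-s,c,0],[0,0,1]])+[x,y,z]
def locate(n,z,guess,cams=('top','scene'),spin=None):
    if spin is None: spin=not('jar' in n or 'cup' in n)
    F={}
    for c in cams:
        r=spotter.trace(c,n)
        if not r: print(n,c,'none');continue
        m=r[0]['mask'].astype(np.uint8)
        k,l,st,_=cv2.connectedComponentsWithStats(m); 
        if k<2: continue
        i=1+np.argmax(st[1:,4]); pts=np.argwhere(l==i)[:,::-1]
        F[c]=feat(pts)+(r[0]['confidence'],viewer.camera_params(c))
    def res(v,cs=F):
        o=[]
        for c in cs:
            f,A=feat(proj(F[c][3],place(n,v[0],v[1],v[2]*spin,z))); d=f-F[c][0]
            o+=list(d if spin else d[:2])
        return o
    s=least_squares(res,[*guess,0],diff_step=1e-4,x_scale=[.1,.1,1]).x
    print(n,np.round(s,4),'yaw' if spin else '', 'res',np.round(res(s),1).tolist(),'area ratio',
      [round(F[c][1]/feat(proj(F[c][3],place(n,s[0],s[1],s[2]*spin,z)))[1],2) for c in F],'conf',[round(float(F[c][2]),2) for c in F])
    return s
E
python3 - <<'E'
from h import *
for c in('top','scene'): viewer.get_image(c)
for n,g in dict(jar_red=(.42,.25),stamp_green=(.34,.25),book_blue=(.26,.25),book_black=(.42,.12),jar_white=(.35,.12),cup_yellow=(.26,.12)).items(): locate(n,.004,g)
for n,g in dict(card_blue=(.43,-.18),card_yellow=(.43,-.28),card_red=(.33,-.18),card_green=(.33,-.28)).items(): locate(n,.004,g)
print(bot.sense()['clock'])
E
```

```text
jar_red scene none
jar_red [0.5894 0.2559 0.    ]  res [-0.0, 0.0] area ratio [0.88] conf [0.56]
stamp_green [0.5036 0.2566 0.1997] yaw res [-1.1, -0.7, 0.0, 0.1, 0.0, -0.8, -0.2, -0.4] area ratio [0.93, 0.88] conf [0.62, 0.62]
book_blue [ 0.4255  0.251  -0.0147] yaw res [-0.5, -0.4, 0.0, -0.3, 0.1, -0.5, -0.1, -0.0] area ratio [0.92, 0.94] conf [0.66, 0.93]
book_black [ 0.6043  0.1379 -0.0052] yaw res [-0.3, -0.6, -0.1, 0.0, 0.2, -0.4, 0.1, -0.0] area ratio [1.01, 0.97] conf [0.95, 0.85]
jar_white [0.5137 0.1339 0.    ]  res [-0.5, -0.3, -0.0, -0.5] area ratio [0.92, 0.89] conf [0.7, 0.71]
cup_yellow [0.4327 0.1342 0.    ]  res [-0.1, -0.3, 0.1, -0.2] area ratio [0.91, 0.89] conf [0.69, 0.89]
card_blue [ 0.5979 -0.1626  0.0269] yaw res [-0.3, -0.4, -0.0, -0.1, 0.2, -0.6, 0.1, -0.1] area ratio [1.01, 0.93] conf [0.81, 0.72]
card_yellow [ 0.5913 -0.2603 -0.0493] yaw res [-0.4, -0.2, 0.0, 0.1, 0.0, -0.6, 0.1, -0.0] area ratio [0.95, 0.95] conf [0.57, 0.65]
card_red [ 0.5005 -0.1558  0.7609] yaw res [-0.2, -0.7, 0.0, -0.0, 0.5, -0.7, 0.2, -0.1] area ratio [0.98, 0.92] conf [0.93, 0.76]
card_green [ 4.928e-01 -2.531e-01 -1.000e-04] yaw res [-0.1, -0.0, 0.0, 0.4, -0.0, -0.2, -0.0, -0.1] area ratio [0.98, 0.89] conf [0.64, 0.88]
1.2
```

Everything agrees with the sizes given: the cards are 98 mm apart and the tray yaw is about −0.07 rad. I start with the red jar and swing over at a safe height, turning the jaws to close along y.

```bash
python3 -m jog '0.0854 0.04 0.05 0 0 0 -0.15;0.0854 0.08 0.11 0 0 0 -0.3;0.0854 0.12 0.165 0 0 0 -0.446;0.0854 0.16 0.22 0 0 0 -0.446;0.0854 0.19 0.275 0 0 0 -0.446;0.0854 0.21 0.335 0 0 0 -0.446;0.0854 0.225 0.395 0 0 0 -0.446;0.0854 0.235 0.455 0 0 0 -0.446' 40
python3 -m jog '0.0854 0.02 0.06 0 0 0 0;0.0854 0.04 0.12 0 0 0 0;0.0854 0.055 0.18 -0.02 0 0 0;0.0854 0.065 0.24 -0.04 0 0 0;0.0854 0.074 0.30 -0.06 0 0 0;0.0854 0.074 0.35 -0.08 0 0 0;0.0854 0.074 0.388 -0.1 0 0 0;0.0854 0.074 0.388 -0.1 0 0 0' 40
```

```text
clock: 2.2
ee_pos: [0.512, -0.1491, 0.2013]
tcp_rot: [0.0, 1.0, -0.0, 0.0]
wrist_force: [1.3, 1.1, 0.3]
gripper_width: 0.0854
clock: 3.2
ee_pos: [0.5832, 0.2435, 0.0993]
tcp_rot: [-0.001, 1.0, 0.003, -0.002]
wrist_force: [-0.7, -0.6, 0.2]
gripper_width: 0.0854
```

```bash
python3 -m jog '0.0854 0.006 0.0125 -0.005 0 0 -0.006;0.0854 0.006 0.0125 -0.03 0 0 -0.006;0.0854 0.006 0.0125 -0.055 0 0 -0.006;0.0854 0.006 0.0125 -0.075 0 0 -0.006;0.0854 0.006 0.0125 -0.085 0 0 -0.006;0.0854 0.006 0.0125 -0.085 0 0 -0.006;0.0854 0.006 0.0125 -0.085 0 0 -0.006;0.0854 0.006 0.0125 -0.085 0 0 -0.006' 40
python3 - <<'E'
from h import *
cv2.imwrite('pics/s1.png',cv2.resize(viewer.get_image('scene')[170:384,200:470],None,fx=2.5,fy=2.5))
E
```

```text
clock: 4.2
ee_pos: [0.5899, 0.2563, 0.0153]
tcp_rot: [-0.001, 1.0, 0.0, -0.001]
wrist_force: [-0.2, -0.3, 0.6]
gripper_width: 0.0856
```

View pics/s1.png

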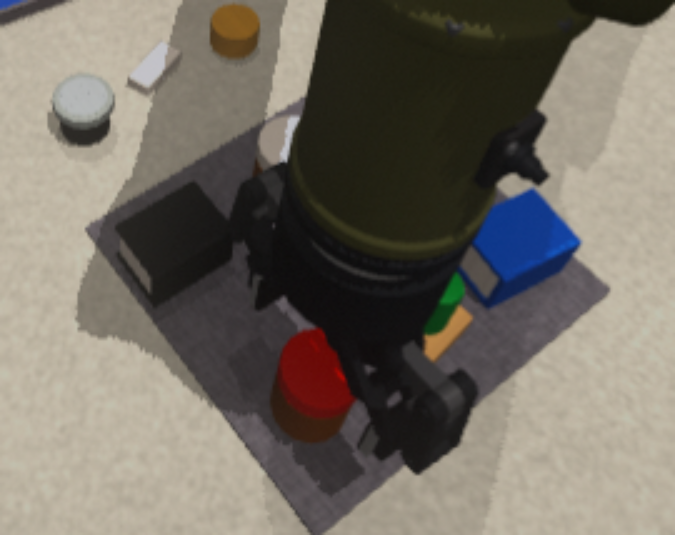

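The open fingers straddle the jar (left tip at about (260,300) in the crop, right tip (375,450)), though the jar seems to lie slightly outward. The jar was located from one camera only, so I check its position against the red lid's colour blob in the scene picture.

Run:
```python
from h import *
P={c:viewer.camera_params(c) for c in('top','scene')}
lid={}
for c in P:
    im=cv2.imread(f'pics/{c}0.png').astype(int); m=(im[...,2]>110)&(im[...,1]<70)&(im[...,0]<70)
    if c=='top': m[:,:130]=0;m[:160]=0;m[200:]=0;m[:,170:]=0
    else: m[:280]=0;m[:,:250]=0
    pts=np.argwhere(m)[:,::-1]; print(c,len(pts),pts.min(0),pts.max(0),pts.mean(0))
    for s in([.5894,.2559],[.60,.2559],[.60,.262]):
        q=proj(P[c],place('jar_red',*s,0,.004)); print(s,'top disc',q[40:].min(0).round(1),q[40:].max(0).round(1),'all',q.min(0).round(1),q.max(0).round(1))
```

```text
top 27 [140 169] [153 183] [146.55555556 175.33333333]
[0.5894, 0.2559] top disc [137.2 166.3] [156.6 185.7] all [137.2 166.3] [161.9 189.3]
[0.6, 0.2559] top disc [137.2 161.7] [156.6 181.1] all [137.2 161.7] [161.9 185. ]
[0.6, 0.262] top disc [134.6 161.8] [154.  181.2] all [134.6 161.8] [159.4 185. ]
scene 813 [312 301] [344 332] [328.37392374 316.900369  ]
[0.5894, 0.2559] top disc [310.7 298. ] [344.6 330.7] all [306.4 298. ] [344.6 345.7]
[0.6, 0.2559] top disc [304.3 301.8] [338.5 335.1] all [300.5 301.8] [338.5 349.8]
[0.6, 0.262] top disc [307.  305.5] [341.5 339.2] all [303.  305.5] [341.5 353.7]
```

The scene picture confirms the jar pose within about 2 mm, so I grip and lift.

```bash
python3 -m jog '0.02 0 0 0 0 0 0;0.02 0 0 0 0 0 0;0.02 0 0 0 0 0 0;0.02 0 0 0 0 0 0;0.02 0 0 0 0 0 0;0.02 0 0 0 0 0 0;0.02 0 0 0.005 0 0 0;0.02 0 0 0.01 0 0 0' 40
python3 -m jog '0.02 0 0 0.02 0 0 0;0.02 0 0 0.05 0 0 0;0.02 0 0 0.08 0 0 0;0.02 0 0 0.1 0 0 0;0.02 0 -0.01 0.1 0 0 0;0.02 -0.01 -0.04 0.1 0 0 0;0.02 -0.02 -0.08 0.1 0 0 0;0.02 -0.03 -0.12 0.1 0 0 0' 40
python3 - <<'E'
from h import *
im=viewer.get_image('scene')
cv2.imwrite('pics/s2.png',im)
E
```

```text
clock: 5.25
ee_pos: [0.5891, 0.2557, 0.0245]
tcp_rot: [-0.001, 1.0, 0.0, -0.002]
wrist_force: [-0.3, -0.3, -0.6]
gripper_width: 0.0431
clock: 6.25
ee_pos: [0.5576, 0.1333, 0.1229]
tcp_rot: [-0.0, 1.0, 0.0, -0.003]
wrist_force: [-0.2, -0.2, -1.1]
gripper_width: 0.0434
```

View pics/s2.png

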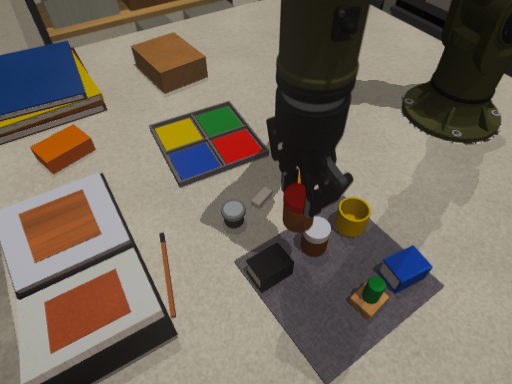

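The jar is held upright (crop of the hand at (298,205)). Now I carry it to the red card at (0.500, −0.156).

```bash
python3 -m jog '0.02 -0.01 -0.04 0 0 0 0;0.02 -0.02 -0.09 0 0 0 0;0.02 -0.03 -0.14 0 0 0 0;0.02 -0.04 -0.19 0 0 0 0;0.02 -0.05 -0.24 0 0 0 0;0.02 -0.056 -0.275 0 0 0 0;0.02 -0.0575 -0.289 -0.01 0 0 0;0.02 -0.0575 -0.289 -0.03 0 0 0' 40
python3 -m jog '0.02 0 0 -0.02 0 0 0;0.02 0 0 -0.04 0 0 0;0.02 0 0 -0.055 0 0 0;0.02 0 0 -0.06 0 0 0;0.02 0 0 -0.063 0 0 0;0.02 0 0 -0.065 0 0 0;0.02 0 0 -0.065 0 0 0;0.02 0 0 -0.065 0 0 0' 40
```

```text
clock: 7.3
ee_pos: [0.4994, -0.1643, 0.0916]
tcp_rot: [0.003, 1.0, -0.004, -0.004]
wrist_force: [0.2, 0.3, -1.0]
gripper_width: 0.0438
clock: 8.3
ee_pos: [0.4997, -0.1644, 0.027]
tcp_rot: [0.003, 1.0, -0.004, -0.004]
wrist_force: [-0.1, -0.1, -1.8]
gripper_width: 0.0435
```

```bash
python3 -m jog '0.02 0 0.0085 0 0 0 0;0.02 0 0.0085 0 0 0 0;0.02 0 0.0085 -0.003 0 0 0;0.02 0 0.0085 -0.006 0 0 0;0.02 0 0.0085 -0.0075 0 0 0;0.02 0 0.0085 -0.0085 0 0 0;0.02 0 0.0085 -0.009 0 0 0;0.02 0 0.0085 -0.009 0 0 0' 40
```

```text
clock: 9.3
ee_pos: [0.4999, -0.156, 0.0186]
tcp_rot: [0.003, 1.0, -0.004, -0.003]
wrist_force: [-2.8, 0.5, 5.4]
gripper_width: 0.0434
```

Contact is felt (+5 N), so I release, rise, and head for the stamp.

```bash
python3 -m jog '0.05 0 0 0 0 0 0;0.055 0 0 0 0 0 0;0.06 0 0 0 0 0 0;0.07 0 0 0 0 0 0;0.07 0 0 0.02 0 0 0;0.07 0 0 0.05 0 0 0;0.07 0 0 0.08 0 0 0;0.07 0 0 0.1 0 0 0' 40
python3 -m jog '0.0854 0 0.05 0 0 0 0;0.0854 0 0.11 0 0 0 0;0.0854 0 0.17 0 0 0 0;0.0854 0 0.23 0 0 0 0;0.0854 0.002 0.29 0 0 0 0;0.0854 0.003 0.35 0 0 0 0;0.0854 0.0035 0.4125 0 0 0 0;0.0854 0.0035 0.4125 0 0 0 0' 40
python3 - <<'E'
from h import *
viewer.get_image('scene');locate('stamp_green',.004,(.5,.25),('scene',))
viewer.get_image('top');locate('jar_red',.007,(.5,-.155));
E
```

```text
clock: 10.3
ee_pos: [0.5004, -0.1562, 0.1202]
tcp_rot: [0.004, 1.0, -0.004, -0.003]
wrist_force: [-0.2, 0.5, 0.4]
gripper_width: 0.0699
clock: 11.3
ee_pos: [0.5017, 0.2634, 0.1204]
tcp_rot: [0.001, 1.0, 0.001, -0.003]
wrist_force: [-0.3, -0.1, 0.1]
gripper_width: 0.0854
stamp_green [0.5046 0.2587 0.    ] yaw res [-0.0, -0.0, 0.1, 0.2] area ratio [0.87] conf [0.78]
jar_red [ 0.4996 -0.1552  0.    ]  res [-0.5, -0.4, 0.1, -0.9] area ratio [0.85, 0.94] conf [0.59, 0.81]
```

The red jar sits at (0.4996, −0.155) on its card, within 1 mm. Next is the stamp at (0.504, 0.257).

```bash
python3 -m jog '0.0854 0.0025 -0.0065 -0.01 0 0 0;0.0854 0.0025 -0.0065 -0.04 0 0 0;0.0854 0.0025 -0.0065 -0.07 0 0 0;0.0854 0.0025 -0.0065 -0.085 0 0 0;0.0854 0.0025 -0.0065 -0.092 0 0 0;0.06 0.0025 -0.0065 -0.092 0 0 0;0.03 0.0025 -0.0065 -0.092 0 0 0;0.01 0.0025 -0.0065 -0.092 0 0 0' 40
python3 -m jog '0.01 0 0 0 0 0 0;0.01 0 0 0 0 0 0;0.01 0 0 0.01 0 0 0;0.01 0 0 0.03 0 0 0;0.01 0 0 0.06 0 0 0;0.01 0 0 0.09 0 0 0;0.01 0 0 0.1 0 0 0;0.01 0 0 0.1 0 0 0' 40
```

```text
clock: 12.55
ee_pos: [0.5077, 0.2481, 0.0288]
tcp_rot: [0.004, 1.0, -0.006, -0.002]
wrist_force: [0.5, 0.1, 1.3]
gripper_width: 0.0324
clock: 13.55
ee_pos: [0.5081, 0.2483, 0.1297]
tcp_rot: [0.004, 1.0, -0.006, -0.001]
wrist_force: [-0.2, -0.2, -1.0]
gripper_width: 0.0235
```

Run:
```python
from h import *
im=viewer.get_image('scene');cv2.imwrite('pics/s3.png',cv2.resize(im[120:384,220:480],None,fx=2,fy=2))
locate('stamp_green',.105,(.5,.25),('scene',),spin=False)
print(bot.sense()['ee_pos'])
```

```text
stamp_green scene none
stamp_green [0.5  0.25 0.  ]  res [] area ratio [] conf []
[0.50708007 0.24765092 0.12789236]
```

View pics/s3.png

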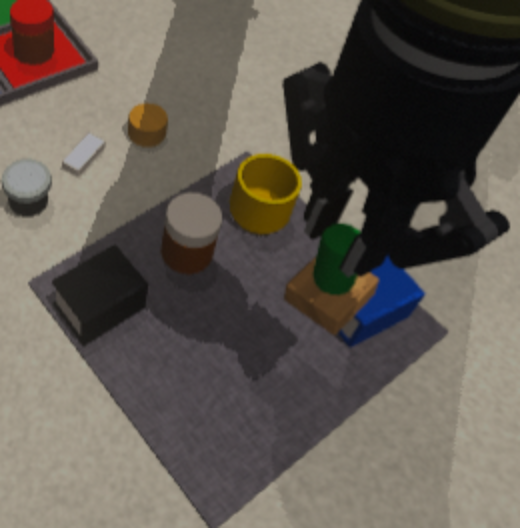

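The stamp is held upright: handle top at crop (340,235), foot corners at (287,290), (332,330) and (378,285). I back-project these to get its offset in the hand.

```bash
cat >> h.py <<'E'
def back(c,px,z):
    P=viewer.camera_params(c); u=cv2.undistortPoints(np.array([[px]],float),P['camera_matrix'],P['distortion'])[0,0]
    d=P['R'].T@[u[0],u[1],1]; o=-P['R'].T@P['t']; return o+d*(z-o[2])/d[2]
E
python3 - <<'E'
from h import *
for p,z in(((340,237),.166),((287,290),.122),((332,330),.104),((378,285),.122),((332,322),.122)): print(p,back('scene',(220+p[0]/2,120+p[1]/2),z).round(4))
cv2.imwrite('pics/s4.png',viewer.get_image('top'))
E
```

```text
(340, 237) [0.506  0.2478 0.166 ]
(287, 290) [0.5328 0.2444 0.122 ]
(332, 330) [0.5177 0.2758 0.104 ]
(378, 285) [0.4804 0.2725 0.122 ]
(332, 322) [0.5243 0.2759 0.122 ]
```

Run:
```python
from h import *
im=viewer.get_image('scene'); P=viewer.camera_params('scene'); K=5
x,y,z=bot.sense()['ee_pos']; print(x,y,z)
crop=cv2.resize(im[210:310,340:460],None,fx=K,fy=K,interpolation=cv2.INTER_CUBIC)
for (dx,dy,yaw),col in(((0,0,.2),(255,255,255)),):
    q=(proj(P,place('stamp_green',x+dx,y+dy,yaw,z-.0248))-[340,210]+.5)*K
    for i,j in((0,1),(0,2),(1,3),(2,3),(4,5),(4,6),(5,7),(6,7),(0,4),(1,5),(2,6),(3,7)): cv2.line(crop,tuple(q[i].astype(int)),tuple(q[j].astype(int)),col,1)
    for s in(q[8:48],q[48:88]): cv2.polylines(crop,[s.astype(int)],True,col,1)
cv2.imwrite('pics/s5.png',crop)
```

```text
0.5069100114042557 0.24765069490139394 0.1275558861538928
```

View pics/s5.png

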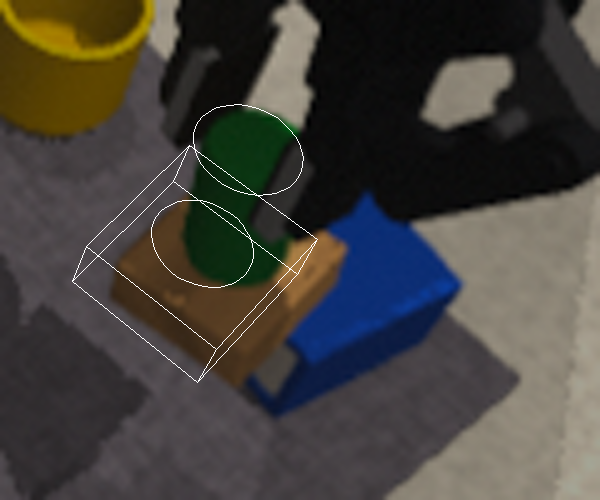

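The stamp looks tilted in the grip: its base is about 7 px to the right of the upright wireframe. I work out the tilt by PnP from the visible corners.

Run:
```python
from h import *
from scipy.spatial.transform import Rotation as Ro
P=viewer.camera_params('scene'); e=bot.sense()['ee_pos']
obj=np.array([[23,-20,18],[23,20,18],[-23,20,18],[23,20,0],[23,-20,0],[0,0,18],[0,0,62]])/1000
z=np.array([[112,267],[240,350],[347,240],[245,388],[112,292],[238,248],[254,147]])/5-.5+[340,210]
f=lambda v:(proj(P,Ro.from_rotvec(v[3:]).apply(obj)+v[:3])-z).ravel()
for lock in(0,1):
    g=(lambda v:f(v)) if not lock else (lambda v:f([v[0],v[1],v[2],*Ro.from_euler('yz',[v[4],v[5]]).as_rotvec()]))
    s=least_squares(g,[*e-[0,0,.025],0,0,.2],x_scale=[.1,.1,.1,1,1,1])
    v=s.x if not lock else np.r_[s.x[:3],Ro.from_euler('yz',s.x[4:]).as_rotvec()]
    print(s.x.round(3),'zaxis',Ro.from_rotvec(v[3:]).apply([0,0,1]).round(3),'rms',np.sqrt(np.mean(s.fun**2)).round(2))
```

```text
[0.495 0.253 0.095 0.138 0.073 0.183] zaxis [ 0.084 -0.13   0.988] rms 0.8
[4.99000e-01 2.51000e-01 1.01000e-01 2.23766e+02 8.90000e-02 2.55000e-01] zaxis [0.086 0.023 0.996] rms 1.7
```

The fit puts the stamp's tilt at roughly 0.1–0.15 rad, with the base about 8 mm toward −x. Pressing it lightly onto the card will square it up. I carry it to the green card at (0.493, −0.2535), compensating for the offset.

```bash
python3 -m jog '0.01 0 -0.02 0 0 0 0;0.01 0 -0.06 0 0 0 0;0.01 0 -0.11 0 0 0 0;0.01 0 -0.16 0 0 0 0;0.01 0 -0.21 0 0 0 0;0.01 0 -0.24 0 0 0 0;0.01 0 -0.25 0 0 0 0;0.01 0 -0.25 0 0 0 0' 40
python3 -m jog '0.01 -0.001 -0.02 0 0 0 0;0.01 -0.003 -0.06 0 0 0 0;0.01 -0.005 -0.11 0 0 0 0;0.01 -0.008 -0.16 0 0 0 0;0.01 -0.009 -0.21 0 0 0 0;0.01 -0.009 -0.24 -0.01 0 0 0;0.01 -0.009 -0.254 -0.03 0 0 0;0.01 -0.009 -0.254 -0.05 0 0 0' 40
python3 -m jog '0.01 0 0 -0.003 0 0 0;0.01 0 0 -0.01 0 0 0;0.01 0 0 -0.02 0 0 0;0.01 0 0 -0.02 0 0 0;0.01 0 0 -0.02 0 0 0;0.01 0 0 -0.02 0 0 0;0.01 0 0 -0.02 0 0 0;0.01 0 0 -0.02 0 0 0' 40
```

```text
clock: 14.75
ee_pos: [0.5067, -0.0018, 0.1271]
tcp_rot: [0.004, 1.0, -0.006, -0.003]
wrist_force: [-0.6, -0.5, -0.2]
gripper_width: 0.0235
clock: 15.75
ee_pos: [0.498, -0.2545, 0.0753]
tcp_rot: [0.003, 1.0, -0.005, -0.004]
wrist_force: [0.3, 0.3, -0.9]
gripper_width: 0.0235
clock: 16.75
ee_pos: [0.498, -0.2547, 0.0555]
tcp_rot: [0.003, 1.0, -0.006, -0.004]
wrist_force: [-0.1, 0.4, -1.1]
gripper_width: 0.0237
```

Run:
```python
from h import *
im=viewer.get_image('scene')
print(bot.sense()['ee_pos'],bot.sense()['tcp_rot'])
cv2.imwrite('pics/s6.png',cv2.resize(im[60:200,130:290],None,fx=4,fy=4,interpolation=cv2.INTER_CUBIC))
```

```text
[ 0.49801747 -0.25465267  0.05544687] [ 0.00320342  0.99997308 -0.00552925 -0.00360506]
```

View pics/s6.png

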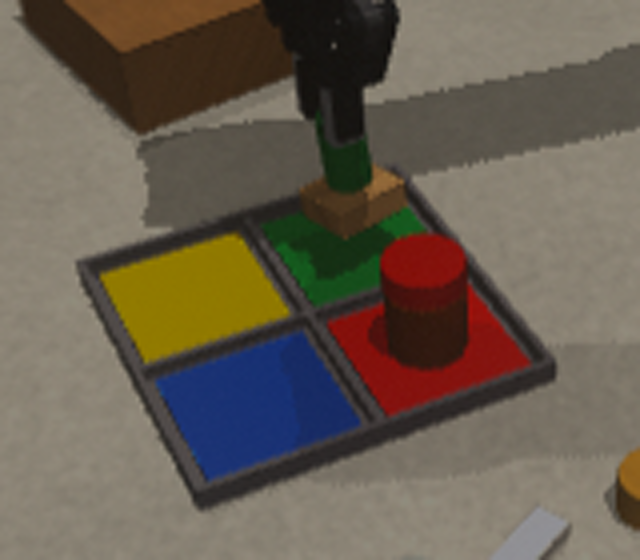

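The stamp, held about 26 mm above the card, leans slightly (foot corners in the crop at (300,190), (348,235) and (405,185)). I ease the grip to 20 N and lower it.

```bash
python3 -m jog '0.01 0 0 -0.006 0 0 0;0.01 0 0 -0.012 0 0 0;0.01 0 0 -0.015 0 0 0;0.01 0 0 -0.018 0 0 0;0.01 0 0 -0.02 0 0 0;0.01 0 0 -0.0215 0 0 0;0.01 0 0 -0.023 0 0 0;0.01 0 0 -0.023 0 0 0' 20
```

```text
clock: 17.8
ee_pos: [0.498, -0.2546, 0.0324]
tcp_rot: [0.003, 1.0, -0.006, -0.004]
wrist_force: [-0.6, -0.5, -0.3]
gripper_width: 0.0235
```

```bash
python3 -m jog '0.01 0 0 -0.001 0 0 0;0.01 0 0 -0.002 0 0 0;0.01 0 0 -0.003 0 0 0;0.01 0 0 -0.004 0 0 0;0.01 0 0 -0.004 0 0 0;0.01 0 0 -0.004 0 0 0;0.01 0 0 -0.004 0 0 0;0.01 0 0 -0.004 0 0 0' 20
```

```text
clock: 18.8
ee_pos: [0.4992, -0.2548, 0.0318]
tcp_rot: [0.004, 1.0, -0.005, -0.003]
wrist_force: [-5.7, 3.3, 17.8]
gripper_width: 0.0235
```

```bash
python3 -m jog '0.025 0 0 0.0 0 0 0;0.028 0 0 0.0 0 0 0;0.032 0 0 0.0 0 0 0;0.05 0 0 0 0 0 0;0.06 0 0 0.03 0 0 0;0.06 0 0 0.06 0 0 0;0.06 0 0 0.09 0 0 0;0.06 0 0 0.09 0 0 0' 20
python3 -m jog '0.06 0 0.05 0 0 0 0;0.07 0 0.1 0 0 0 0;0.0854 0 0.15 0 0 0 0;0.0854 -0.02 0.2 0 0 0 0;0.0854 -0.03 0.25 0 0 0 0;0.0854 -0.04 0.3 0 0 0 0;0.0854 -0.05 0.34 0 0 0 0;0.0854 -0.05 0.34 0 0 0 0' 40
python3 - <<'E'
from h import *
im=viewer.get_image('scene'); viewer.get_image('top')
locate('stamp_green',.007,(.5,-.25)); locate('jar_red',.007,(.5,-.155));print(bot.sense()['ee_pos'])
cv2.imwrite('pics/s7.png',cv2.resize(im[60:200,130:290],None,fx=4,fy=4,interpolation=cv2.INTER_CUBIC))
E
```

```text
clock: 19.8
ee_pos: [0.501, -0.2557, 0.1244]
tcp_rot: [0.005, 1.0, -0.006, -0.001]
wrist_force: [-0.5, 0.1, 0.0]
gripper_width: 0.0601
clock: 20.8
ee_pos: [0.4494, 0.0876, 0.1235]
tcp_rot: [0.005, 1.0, -0.002, -0.001]
wrist_force: [-0.4, -0.2, -1.0]
gripper_width: 0.0858
stamp_green [ 0.4965 -0.2457 -0.8642] yaw res [-0.4, -1.2, -0.2, 0.3, 0.8, -1.4, 0.1, -0.1] area ratio [0.92, 0.87] conf [0.87, 0.79]
jar_red [ 0.5001 -0.1552  0.    ]  res [-0.2, -0.0, -0.1, -0.3] area ratio [0.84, 0.83] conf [0.95, 0.97]
[0.4510707  0.0829516  0.12396576]
```

View pics/s7.png

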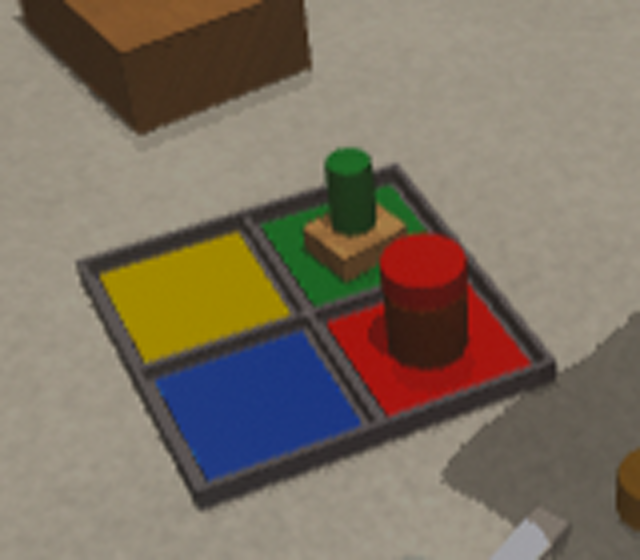

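Both placed pieces stand upright; the stamp is at about (0.4965, −0.246–0.255), within tolerance. Next is the cup.

```bash
python3 -m jog '0.0854 -0.01 0.025 0 0 0 0;0.0854 -0.0184 0.0512 0 0 0 0;0.0854 -0.0184 0.0512 -0.02 0 0 0;0.0854 -0.0184 0.0512 -0.05 0 0 0;0.0854 -0.0184 0.0512 -0.08 0 0 0;0.0854 -0.0184 0.0512 -0.105 0 0 0;0.0854 -0.0184 0.0512 -0.112 0 0 0;0.0854 -0.0184 0.0512 -0.112 0 0 0' 40
python3 -m jog '0.07 0 0 0 0 0 0;0.03 0 0 0 0 0 0;0.03 0 0 0 0 0 0;0.03 0 0 0 0 0 0;0.03 0 0 0 0 0 0;0.03 0 0 0 0 0 0;0.03 0 0 0.003 0 0 0;0.03 0 0 0.006 0 0 0' 40
```

```text
clock: 22.1
ee_pos: [0.4328, 0.1339, 0.012]
tcp_rot: [0.005, 1.0, -0.007, -0.001]
wrist_force: [-0.4, 0.3, 0.6]
gripper_width: 0.0852
clock: 23.1
ee_pos: [0.4325, 0.1338, 0.0181]
tcp_rot: [0.005, 1.0, -0.007, -0.001]
wrist_force: [0.2, 0.1, -1.8]
gripper_width: 0.0517
```

```bash
python3 -m jog '0.03 0 0 0.02 0 0 0;0.03 0 0 0.05 0 0 0;0.03 0 0 0.08 0 0 0;0.03 0.01 -0.02 0.1 0 0 0;0.03 0.03 -0.06 0.11 0 0 0;0.03 0.05 -0.1 0.11 0 0 0;0.03 0.06 -0.12 0.11 0 0 0;0.03 0.06 -0.12 0.11 0 0 0' 40
python3 -m jog '0.03 0.01 -0.03 0 0 0 0;0.03 0.03 -0.08 0 0 0 0;0.03 0.05 -0.13 0 0 0 0;0.03 0.07 -0.18 0 0 0 0;0.03 0.085 -0.23 0 0 0 0;0.03 0.095 -0.26 0 0 0 0;0.03 0.0985 -0.272 0 0 0 0;0.03 0.0985 -0.272 0 0 0 0' 40
python3 - <<'E'
from h import *
im=viewer.get_image('scene');print(bot.sense()['ee_pos'])
cv2.imwrite('pics/s8.png',cv2.resize(im[20:220,110:310],None,fx=3,fy=3))
E
```

```text
clock: 24.1
ee_pos: [0.4925, 0.0129, 0.1276]
tcp_rot: [0.005, 1.0, -0.008, -0.002]
wrist_force: [0.2, -0.5, -1.2]
gripper_width: 0.0513
clock: 25.1
ee_pos: [0.5911, -0.2574, 0.1273]
tcp_rot: [0.004, 1.0, -0.008, -0.002]
wrist_force: [0.1, 0.2, -1.8]
gripper_width: 0.0511
[ 0.59112961 -0.2563475   0.12748117]
```

View pics/s8.png

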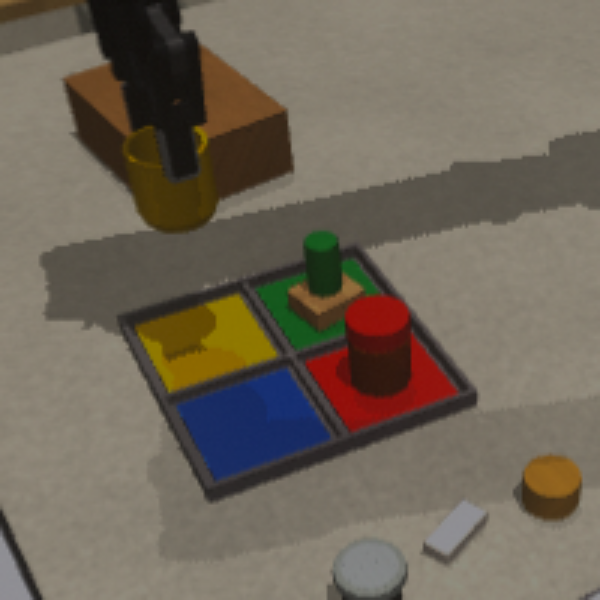

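The cup hangs upright above the yellow card (crop (172,180)). Lowering it.

```bash
python3 -m jog '0.03 0 -0.004 -0.02 0 0 0;0.03 0 -0.004 -0.05 0 0 0;0.03 0 -0.004 -0.08 0 0 0;0.03 0 -0.004 -0.1 0 0 0;0.03 0 -0.004 -0.107 0 0 0;0.03 0 -0.004 -0.11 0 0 0;0.03 0 -0.004 -0.1125 0 0 0;0.03 0 -0.004 -0.1135 0 0 0' 40
```

```text
clock: 26.15
ee_pos: [0.5921, -0.2606, 0.0162]
tcp_rot: [0.004, 1.0, -0.007, -0.001]
wrist_force: [-3.6, 0.7, 8.7]
gripper_width: 0.0515
```

Contact. I release, rise and head toward the blue book.

```bash
python3 -m jog '0.055 0 0 0 0 0 0;0.06 0 0 0 0 0 0;0.065 0 0 0 0 0 0;0.07 0 0 0 0 0 0;0.07 0 0 0.03 0 0 0;0.07 0 0 0.07 0 0 0;0.07 0 0 0.1 0 0 0;0.07 0 0 0.1 0 0 0' 40
python3 -m jog '0.0854 -0.01 0.04 0 0 0 0;0.0854 -0.04 0.09 0 0 0 0;0.0854 -0.06 0.15 0 0 0 0;0.0854 -0.08 0.2 0 0 0 0;0.0854 -0.1 0.25 0 0 0 0;0.0854 -0.12 0.3 0 0 0 0;0.0854 -0.13 0.34 0 0 0 0;0.0854 -0.13 0.34 0 0 0 0' 40
python3 - <<'E'
from h import *
viewer.get_image('scene'); im=viewer.get_image('top')
locate('book_blue',.004,(.43,.25)); locate('cup_yellow',.007,(.59,-.26));locate('stamp_green',.007,(.5,-.25),('top',))
print(bot.sense()['ee_pos'])
a=cv2.resize(im[200:290,120:220],None,fx=4,fy=4,interpolation=cv2.INTER_CUBIC);b=cv2.resize(im[145:245,300:400],None,fx=3.6,fy=3.6,interpolation=cv2.INTER_CUBIC)
cv2.imwrite('pics/s9.png',np.hstack([a,b]))
E
```

```text
clock: 27.15
ee_pos: [0.5941, -0.2613, 0.1193]
tcp_rot: [0.005, 1.0, -0.007, 0.001]
wrist_force: [0.7, 0.2, -1.2]
gripper_width: 0.07
clock: 28.15
ee_pos: [0.4625, 0.0821, 0.1185]
tcp_rot: [0.005, 1.0, -0.004, 0.001]
wrist_force: [-0.1, -0.5, 0.7]
gripper_width: 0.085
book_blue top none
book_blue [0.4264 0.2526 0.    ] yaw res [0.0, -0.0, -0.2, -0.3] area ratio [0.96] conf [0.79]
cup_yellow [ 0.5917 -0.2619  0.    ]  res [0.1, -0.5, 0.5, -0.1] area ratio [0.86, 0.82] conf [0.96, 0.64]
stamp_green [ 0.4941 -0.2466  0.    ] yaw res [0.0, -0.0, -0.1, -0.0] area ratio [0.99] conf [0.65]
[0.46425257 0.07755487 0.11897655]
```

View pics/s9.png

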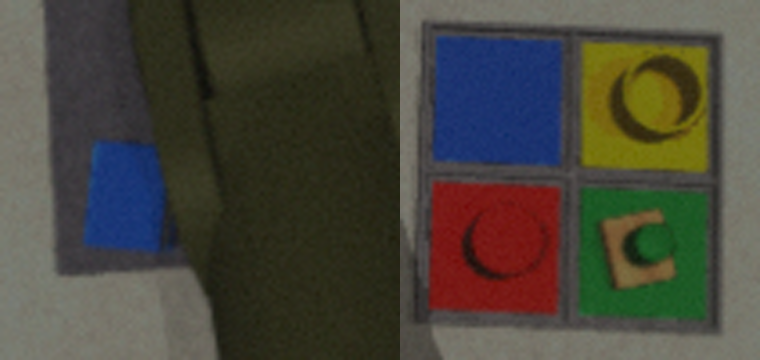

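The right half of the crop shows cup, jar and stamp standing in their compartments, and the stamp is about 7 mm off centre. The blue book's left top edge runs from crop (97,140) to (87,245), so it has a small yaw.

Run:
```python
from h import *
for c,(p,q) in {'top':((144.0,234.8),(141.5,261.0)),'top ':((119.9+143/4,0),(0,0))}.items():
    if c!='top': continue
    a,b=back(c,p,.042),back(c,q,.042); d=a-b; print(a,b,np.linalg.norm(d),np.arctan2(d[1],d[0]))
# scene: long top edges by colour
P=viewer.camera_params('scene'); im=cv2.imread('pics/scene0.png').astype(int)
m=((im[...,0]>110)&(im[...,2]<60)).astype(np.uint8); m[:230]=0; m[:,:350]=0
q=cv2.boxPoints(cv2.minAreaRect(np.argwhere(m)[:,::-1].astype(np.float32)));h=cv2.approxPolyDP(cv2.convexHull(np.argwhere(m)[:,::-1].astype(np.int32)),2.5,True)[:,0]
print(h.tolist(),[back('scene',x,.042)[:2].round(4).tolist() for x in h])
```

```text
[0.45642306 0.26633556 0.042     ] [0.39687125 0.27190065 0.042     ] 0.05981127752033963 -0.09317887132558586
[[431, 266], [402, 281], [385, 259], [413, 246]] [[0.4003, 0.2749], [0.4566, 0.2695], [0.4514, 0.229], [0.3966, 0.2352]]
```

Both views give a yaw of −0.095 and a centre of (0.426, 0.252). I approach and grip.

```bash
python3 -m jog '0.0854 -0.015 0.05 0 0 0 -0.05;0.0854 -0.03 0.1 0 0 0 -0.087;0.0854 -0.038 0.15 0 0 0 -0.087;0.0854 -0.038 0.174 0 0 0 -0.087;0.0854 -0.038 0.174 0 0 0 -0.087;0.0854 -0.038 0.174 -0.02 0 0 -0.087;0.0854 -0.038 0.174 -0.04 0 0 -0.087;0.0854 -0.038 0.174 -0.04 0 0 -0.087' 40
python3 - <<'E'
from station import bot
s=bot.sense();print(s['clock'],s['ee_pos'],s['tcp_rot'])
E
```

```text
clock: 29.5
ee_pos: [0.4257, 0.249, 0.0775]
tcp_rot: [0.006, 0.999, -0.053, -0.001]
wrist_force: [0.3, -0.2, 0.1]
gripper_width: 0.0852
29.5 [0.42566908 0.24897988 0.07753559] [ 6.37807307e-03  9.98563677e-01 -5.31926792e-02 -6.64885724e-04]
```

```bash
python3 -m jog '0.0854 0 0.003 -0.02 0 0 0;0.0854 0 0.003 -0.045 0 0 0;0.0854 0 0.003 -0.063 0 0 0;0.0854 0 0.003 -0.0695 0 0 0;0.0854 0 0.003 -0.0695 0 0 0;0.03 0 0.003 -0.0695 0 0 0;0.03 0 0.003 -0.0695 0 0 0;0.03 0 0.003 -0.0695 0 0 0' 40
python3 -m jog '0.03 0 0 0 0 0 0;0.03 0 0 0 0 0 0;0.03 0 0 0 0 0 0;0.03 0 0 0.02 0 0 0;0.03 0 0 0.06 0 0 0;0.03 0 0 0.1 0 0 0;0.03 0 0 0.115 0 0 0;0.03 0 0 0.115 0 0 0' 40
```

```text
clock: 30.5
ee_pos: [0.4262, 0.2522, 0.0091]
tcp_rot: [0.006, 0.999, -0.053, -0.0]
wrist_force: [-1.3, -0.4, 5.0]
gripper_width: 0.0407
clock: 31.5
ee_pos: [0.427, 0.2525, 0.1253]
tcp_rot: [0.006, 0.999, -0.053, 0.001]
wrist_force: [0.6, -0.2, -1.0]
gripper_width: 0.0301
```

The opening fell to 30 mm, so the book is not held properly. I look.

Run:
```python
from h import *
im=viewer.get_image('scene');print(bot.sense()['gripper_width'],bot.sense()['wrist_force'])
cv2.imwrite('pics/s10.png',cv2.resize(im[120:384,220:480],None,fx=2,fy=2))
```

```text
0.02969237803651933 [ 0.51131149  0.05353045 -1.11860482]
```

View pics/s10.png

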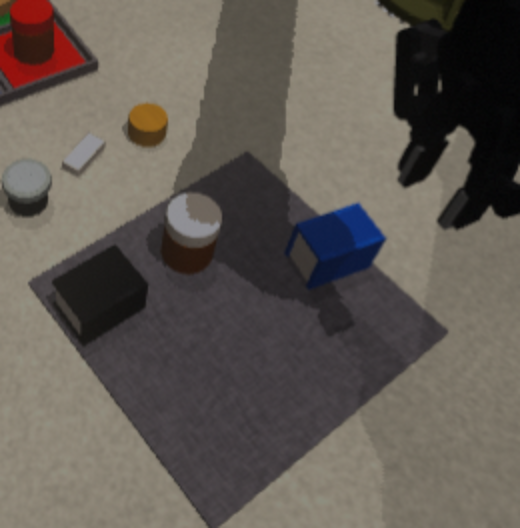

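The book slipped out of the jaws and has shifted; it is now at crop (335,245). I measure it again.

```bash
python3 -m jog '0.0854 0 -0.03 0.02 0 0 0;0.0854 0 -0.08 0.03 0 0 0;0.0854 0 -0.13 0.03 0 0 0;0.0854 0 -0.18 0.03 0 0 0;0.0854 0 -0.23 0.03 0 0 0;0.0854 0 -0.26 0.03 0 0 0;0.0854 0 -0.26 0.03 0 0 0;0.0854 0 -0.26 0.03 0 0 0' 40
python3 - <<'E'
from h import *
a=viewer.get_image('scene'); b=viewer.get_image('top')
locate('book_blue',.004,(.43,.22));locate('jar_white',.004,(.51,.13));locate('book_black',.004,(.6,.13));print(bot.sense()['ee_pos'])
cv2.imwrite('pics/s11.png',np.hstack([cv2.resize(a[200:290,340:440],None,fx=4,fy=4,interpolation=cv2.INTER_CUBIC),cv2.resize(b[200:290,120:220],None,fx=4,fy=4,interpolation=cv2.INTER_CUBIC)]))
E
```

```text
clock: 32.55
ee_pos: [0.4253, -0.0072, 0.1529]
tcp_rot: [0.006, 0.999, -0.053, -0.001]
wrist_force: [0.2, -0.1, -0.1]
gripper_width: 0.0855
book_blue [ 0.4141  0.2021 -0.    ] yaw res [-0.2, 0.2, 0.3, 0.2, -0.2, -0.0, 0.0, -0.3] area ratio [0.85, 1.02] conf [0.9, 0.93]
jar_white [0.5137 0.1336 0.    ]  res [-0.5, -0.3, 0.0, -0.5] area ratio [0.83, 0.83] conf [0.72, 0.98]
book_black [0.6044 0.1379 0.    ] yaw res [-0.7, -0.5, -0.1, -0.1, 0.0, -0.7, 0.0, -0.0] area ratio [0.91, 0.96] conf [0.69, 0.71]
[ 0.42613601 -0.00762663  0.15396748]
```

View pics/s11.png

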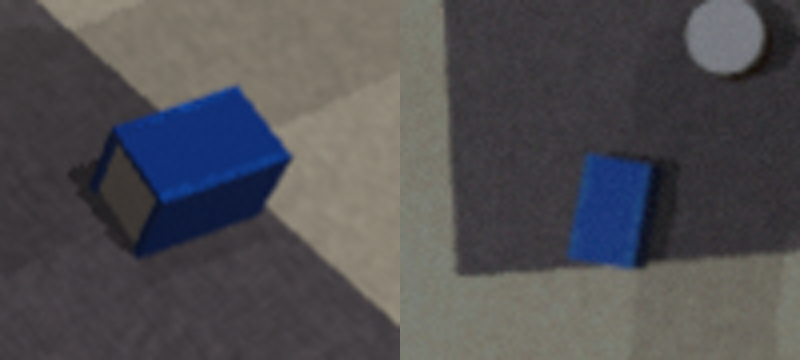

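In the top crop the book's visible width is about 16.5 px (38 mm), against about 20 px at the start, and the scene crop has cover-blue bands on the sides of the page end. It may have rolled onto its side, so I test both hypotheses.

Run:
```python
from h import *
P=viewer.camera_params('scene');T=viewer.camera_params('top')
z=np.array([[115,130],[165,200],[290,157],[238,87],[95,190],[137,255],[265,210]])/4-.5+[340,200]
t=(np.array([[585,153],[653,163],[635,267],[570,260]])-[400,0])/4-.5+[120,200]
for w,h in((.044,.038),(.038,.044)):
    o=np.array([[.03,-w/2,h],[.03,w/2,h],[-.03,w/2,h],[-.03,-w/2,h],[.03,-w/2,0],[.03,w/2,0],[-.03,w/2,0]])
    ot=np.array([[.03,w/2,h],[.03,-w/2,h],[-.03,-w/2,h],[-.03,w/2,h]])
    def pl(o,v): c,s=np.cos(v[2]),np.sin(v[2]); return o@np.array([[c,s,0],[-s,c,0],[0,0,1]])+[v[0],v[1],.004]
    f=lambda v:np.r_[(proj(P,pl(o,v))-z).ravel(),(proj(T,pl(ot,v))-t).ravel()]
    s=least_squares(f,[.41,.2,-.1],x_scale=[.1,.1,1]); print(w,h,s.x.round(4),np.sqrt(np.mean(s.fun**2)),s.fun.round(1)[:14],s.fun[14:].round(1))
```

```text
0.044 0.038 [ 0.4141  0.2012 -0.1799] 1.601312578830623 [-2.  -1.2  0.7  2.9  1.2  1.8 -2.1 -1.2 -1.9 -3.5  1.8  1.3  0.2  1.1] [-0.7  0.5  1.2  1.2  1.1  1.4 -1.5 -0.1]
0.038 0.044 [ 0.4158  0.2022 -0.1758] 0.8144405139404867 [-0.5 -0.9  0.4  0.3  1.  -0.9 -0.3 -1.2 -1.4 -1.2  0.6  0.8 -1.1  0.5] [-0.4 -0.1 -1.   0.1 -1.   0.4 -1.2 -0.5]
```

The book has rolled 90° about x (RMS 0.8 px against 1.6 px) and now lies spine up at (0.416, 0.202), yaw −0.18. I will tip it back toward +y with the shut fingers pushing high on its −y side; the centre would drop only about 10 mm.

```bash
python3 -m jog '0 -0.005 0.03 0 0 0 -0.07;0 -0.01 0.08 -0.01 0 0 -0.07;0 -0.018 0.13 -0.03 0 0 -0.07;0 -0.018 0.155 -0.04 0 0 -0.07;0 -0.018 0.155 -0.06 0 0 -0.07;0 -0.018 0.155 -0.09 0 0 -0.07;0 -0.018 0.155 -0.115 0 0 -0.07;0 -0.018 0.155 -0.115 0 0 -0.07' 60
python3 -m jog '0 0 0 0 0 0 0;0 0.001 0.007 0 0 0 0;0 0.0025 0.014 0 0 0 0;0 0.0035 0.02 0 0 0 0;0 0.0045 0.026 0 0 0 0;0 0.0055 0.032 0 0 0 0;0 0.0065 0.038 0 0 0 0;0 0.007 0.04 0 0 0 0' 60
python3 - <<'E'
from h import *
im=viewer.get_image('scene')
cv2.imwrite('pics/s12.png',cv2.resize(im[170:320,300:480],None,fx=3,fy=3))
E
```

```text
clock: 33.95
ee_pos: [0.4064, 0.1471, 0.0376]
tcp_rot: [0.007, 0.996, -0.088, -0.002]
wrist_force: [0.5, -0.0, -0.3]
gripper_width: -0.0003
clock: 34.95
ee_pos: [0.4134, 0.1876, 0.0376]
tcp_rot: [0.007, 0.996, -0.087, -0.002]
wrist_force: [-1.1, 1.1, -0.3]
gripper_width: 0.0002
```

View pics/s12.png

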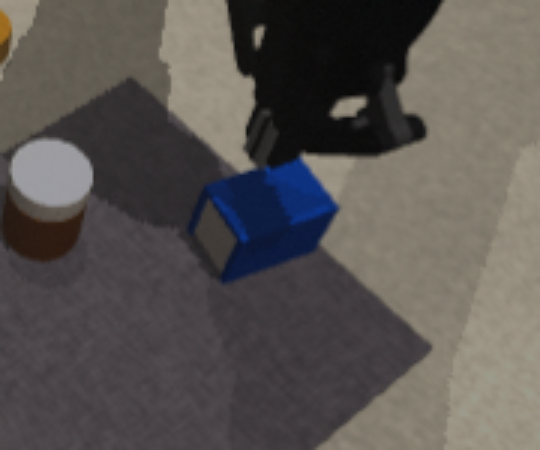

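The finger tips at crop (262,150) have just reached the book, which is still unmoved. I push on.

```bash
python3 -m jog '0 0.001 0.006 0 0 0 0;0 0.002 0.012 0 0 0 0;0 0.003 0.018 0 0 0 0;0 0.004 0.023 0 0 0 0;0 0.004 0.023 0 0 0 0;0 0.004 0.023 0 0 0 0;0 0.004 0.023 0 0 0 0;0 0.004 0.023 0 0 0 0' 60
cat >> h.py <<'E'
def hyp(cams=('scene','top')):
    for n,b in(('flat',box(.06,.044,0,.038)),('rolled',box(.06,.038,0,.044))):
        M['book_blue']=b; print(n); locate('book_blue',.004,(.42,.23),cams)
E
python3 - <<'E'
from h import *
viewer.get_image('scene');hyp(('scene',))
E
```

```text
clock: 36.0
ee_pos: [0.4174, 0.2105, 0.0376]
tcp_rot: [0.007, 0.996, -0.087, -0.002]
wrist_force: [0.5, 0.2, -0.3]
gripper_width: 0.0003
flat
book_blue [ 0.4171  0.203  -0.2866] yaw res [0.0, 0.0, 0.1, -0.3] area ratio [0.86] conf [0.85]
rolled
book_blue [ 0.4195  0.2041 -0.3684] yaw res [0.0, 0.0, 0.0, -0.0] area ratio [0.87] conf [0.85]
```

No contact force, yet the TCP is already above the book's centre. I check where the finger tips really are against the projected TCP.

Run:
```python
from h import *
a=viewer.get_image('scene');P=viewer.camera_params('scene');e=bot.sense()['ee_pos']
p=proj(P,np.array([e,e+[0,0,.0187],[.4134,.1876,.0376]]));print(e,p)
c=cv2.resize(a[170:290,320:460],None,fx=5,fy=5,interpolation=cv2.INTER_CUBIC)
for q,col in zip(p[:2],((255,255,255),(0,255,255))): cv2.drawMarker(c,tuple(((q-[320,170]+.5)*5).astype(int)),col,0,20,1)
cv2.imwrite('pics/s13.png',c)
```

```text
[0.41744897 0.21060521 0.03761615] [[391.48835581 242.22829724]
 [394.75729729 235.7023566 ]
 [383.16398899 231.13163446]]
```

View pics/s13.png

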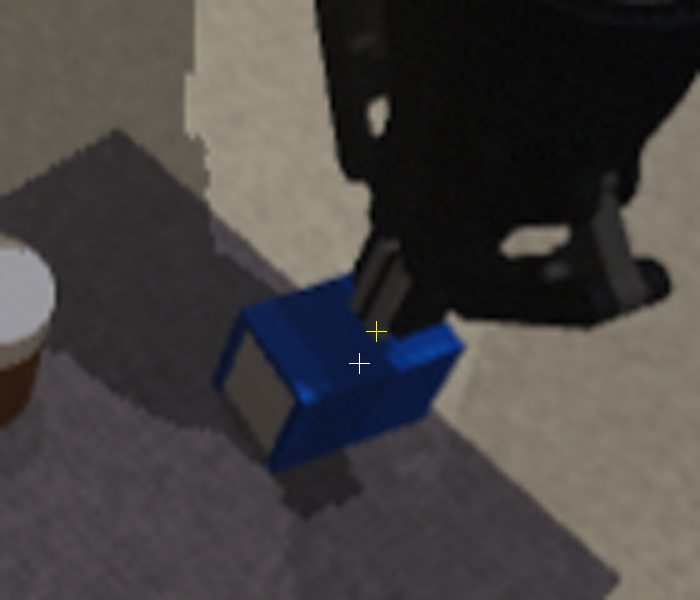

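The white cross marks the reported TCP, but the real tips end near the yellow one. So the finger tips are about 18 mm higher than the reported TCP, which explains the poor high grip on the book. From now on I grip about 15 mm lower. I back off and push again at the corrected height.

```bash
python3 -m jog '0 0 0 0.01 0 0 0;0 -0.005 -0.03 0.01 0 0 0;0 -0.0105 -0.062 0.01 0 0 0;0 -0.0105 -0.062 0 0 0 0;0 -0.0105 -0.062 -0.01 0 0 0;0 -0.0105 -0.062 -0.0185 0 0 0;0 -0.0105 -0.062 -0.0185 0 0 0;0 -0.0105 -0.062 -0.0185 0 0 0' 60
python3 -m jog '0 0.0012 0.007 0 0 0 0;0 0.0025 0.014 0 0 0 0;0 0.0037 0.021 0 0 0 0;0 0.005 0.028 0 0 0 0;0 0.0055 0.031 0 0 0 0;0 0.006 0.034 0 0 0 0;0 0.0065 0.037 0 0 0 0;0 0.007 0.04 0 0 0 0' 60
python3 - <<'E'
from h import *
viewer.get_image('scene');hyp(('scene',))
E
```

```text
clock: 37.2
ee_pos: [0.407, 0.1492, 0.0191]
tcp_rot: [0.006, 0.996, -0.087, -0.002]
wrist_force: [-0.4, 0.6, 0.9]
gripper_width: -0.0001
clock: 38.2
ee_pos: [0.414, 0.1893, 0.0191]
tcp_rot: [0.007, 0.996, -0.087, -0.002]
wrist_force: [-0.6, -0.4, -0.5]
gripper_width: 0.0002
flat
book_blue [0.4175 0.2048 0.    ] yaw res [0.0, -0.0, -0.3, -1.2] area ratio [0.85] conf [0.67]
rolled
book_blue [ 0.4202  0.2056 -0.3888] yaw res [0.0, 0.0, 0.1, -0.3] area ratio [0.83] conf [0.67]
```

```bash
python3 -m jog '0 0.0005 0.003 0 0 0 0;0 0.001 0.006 0 0 0 0;0 0.0016 0.009 0 0 0 0;0 0.002 0.012 0 0 0 0;0 0.0026 0.015 0 0 0 0;0 0.003 0.018 0 0 0 0;0 0.003 0.018 0 0 0 0;0 0.003 0.018 0 0 0 0' 60
python3 - <<'E'
from h import *
a=viewer.get_image('scene');hyp(('scene',));cv2.imwrite('pics/s14.png',a)
E
```

```text
clock: 39.35
ee_pos: [0.4169, 0.2073, 0.0191]
tcp_rot: [0.006, 0.996, -0.087, -0.002]
wrist_force: [0.0, 0.6, -0.1]
gripper_width: -0.0002
flat
book_blue [0.4201 0.2042 0.    ] yaw res [0.0, -0.0, -0.6, -0.9] area ratio [0.86] conf [0.83]
rolled
book_blue [ 0.4229  0.2049 -0.5075] yaw res [0.0, 0.0, -0.0, -0.1] area ratio [0.83] conf [0.83]
```

Run:
```python
from h import *
a=cv2.imread('pics/s14.png');P=viewer.camera_params('scene');e=bot.sense()['ee_pos']
c=cv2.resize(a[170:290,320:460],None,fx=5,fy=5,interpolation=cv2.INTER_CUBIC)
c=np.clip(c.astype(float)*1.8,0,255).astype(np.uint8)
for h in(0,.02,.04,.06):
    q=proj(P,np.array([e+[0,0,h]]))[0]; cv2.drawMarker(c,tuple(((q-[320,170]+.5)*5).astype(int)),(255,255,255),0,14,1)
cv2.imwrite('pics/s15.png',c)
```

```text
(no output)
```

View pics/s15.png

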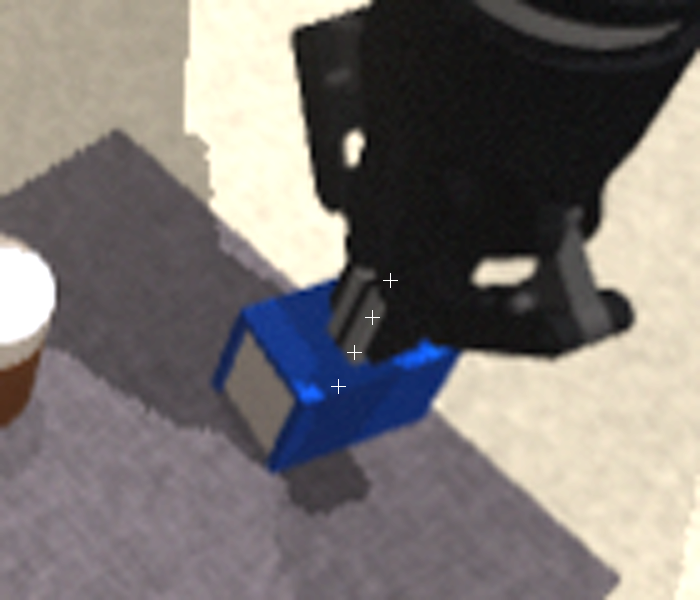

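The book hasn't moved. Allowing for the near corner of the finger (about 11 mm toward the camera), the tips must be about 30 mm above the reported TCP. That also explains why all the grips were so high. I push again with the reported z at 0.008, which puts the tips at about 0.038.

```bash
python3 -m jog '0 0 0 0.01 0 0 0;0 -0.005 -0.03 0.01 0 0 0;0 -0.0105 -0.062 0.01 0 0 0;0 -0.0105 -0.062 0 0 0 0;0 -0.0105 -0.062 -0.006 0 0 0;0 -0.0105 -0.062 -0.011 0 0 0;0 -0.0105 -0.062 -0.011 0 0 0;0 -0.0105 -0.062 -0.011 0 0 0' 60
python3 -m jog '0 0.0012 0.007 0 0 0 0;0 0.0025 0.014 0 0 0 0;0 0.0037 0.021 0 0 0 0;0 0.0043 0.024 0 0 0 0;0 0.005 0.027 0 0 0 0;0 0.0053 0.03 0 0 0 0;0 0.0058 0.033 0 0 0 0;0 0.0063 0.036 0 0 0 0' 60
python3 - <<'E'
from h import *
viewer.get_image('scene');hyp(('scene',))
E
```

```text
clock: 40.5
ee_pos: [0.4064, 0.1458, 0.0081]
tcp_rot: [0.006, 0.996, -0.086, -0.002]
wrist_force: [-0.1, 0.7, -0.2]
gripper_width: 0.0
clock: 41.5
ee_pos: [0.4128, 0.1818, 0.0081]
tcp_rot: [0.006, 0.996, -0.087, -0.002]
wrist_force: [-0.7, -1.2, 1.7]
gripper_width: 0.0
flat
book_blue [ 0.4168  0.2147 -0.004 ] yaw res [0.0, -0.0, 0.0, -0.7] area ratio [0.96] conf [0.66]
rolled
book_blue [0.4191 0.2159 0.    ] yaw res [0.0, -0.0, -0.4, -0.8] area ratio [1.0] conf [0.66]
```

Contact now: the book is moving or tipping. I continue slowly.

```bash
python3 -m jog '0 0.0005 0.003 0 0 0 0;0 0.001 0.006 0 0 0 0;0 0.0016 0.009 0 0 0 0;0 0.002 0.012 0 0 0 0;0 0.0026 0.015 0 0 0 0;0 0.003 0.018 0 0 0 0;0 0.0035 0.02 0 0 0 0;0 0.0035 0.02 0 0 0 0' 60
python3 - <<'E'
from h import *
viewer.get_image('scene');hyp(('scene',))
E
```

```text
clock: 42.65
ee_pos: [0.4163, 0.2026, 0.0081]
tcp_rot: [0.006, 0.996, -0.086, -0.002]
wrist_force: [-0.4, -0.2, 0.9]
gripper_width: -0.0003
flat
book_blue [0.4205 0.2362 0.    ] yaw res [0.0, -0.1, -0.0, -0.6] area ratio [0.92] conf [0.98]
rolled
book_blue [0.4229 0.2373 0.    ] yaw res [0.0, -0.0, -0.4, -0.7] area ratio [0.96] conf [0.98]
```

```bash
python3 -m jog '0 0 -0.02 0 0 0 0;0 0 -0.05 0.03 0 0 0;0 0.01 -0.1 0.06 0 0 0;0 0.02 -0.15 0.09 0 0 0;0 0.03 -0.2 0.11 0 0 0;0 0.03 -0.22 0.11 0 0 0;0 0.03 -0.22 0.11 0 0 0;0 0.03 -0.22 0.11 0 0 0' 60
python3 - <<'E'
from h import *
a=viewer.get_image('scene');b=viewer.get_image('top');hyp();hyp(('scene',));cv2.imwrite('pics/s16a.png',a);cv2.imwrite('pics/s16b.png',b)
P={'scene':a,'top':b}
for c,im in P.items():
    im=im.astype(int); m=(im[...,0]>70)&(im[...,2]<45)&(im[...,0]>2*im[...,2])
    if c=='scene': m[:200]=0;m[:,:340]=0
    else: m[:200]=0;m[:,:120]=0;m[:,220:]=0
    p=np.argwhere(m)[:,::-1].astype(np.float32); print(c,len(p),cv2.minAreaRect(p),cv2.approxPolyDP(cv2.convexHull(p.astype(np.int32)),1.5,True)[:,0].tolist())
E
```

```text
clock: 43.8
ee_pos: [0.446, -0.0159, 0.1177]
tcp_rot: [0.005, 0.996, -0.085, -0.003]
wrist_force: [0.0, 0.6, -0.4]
gripper_width: -0.0003
flat
book_blue [0.4194 0.2348 0.0033] yaw res [-0.2, -0.1, 0.0, -0.7, -0.5, 0.2, 0.2, 0.0] area ratio [0.99, 0.89] conf [0.62, 0.82]
rolled
book_blue [0.4208 0.2352 0.    ] yaw res [-0.1, -0.7, -0.4, -0.8, -0.9, -0.4, 0.2, -0.3] area ratio [1.04, 0.97] conf [0.62, 0.82]
flat
book_blue [0.4193 0.2352 0.    ] yaw res [0.0, -0.0, 0.0, -0.7] area ratio [0.99] conf [0.62]
rolled
book_blue [ 4.216e-01  2.362e-01 -1.000e-04] yaw res [0.0, -0.0, -0.4, -0.8] area ratio [1.04] conf [0.62]
scene 821 ((402.66754150390625, 252.43557739257812), (24.26698112487793, 39.846675872802734), 68.96248626708984) [[425, 256], [394, 268], [380, 249], [411, 237]]
top 446 ((157.63514709472656, 250.1891632080078), (16.76869773864746, 26.797035217285156), 9.462321281433105) [[166, 238], [167, 245], [164, 263], [149, 262], [148, 257], [152, 237]]
```

The book only slid (short edge ratio 0.85 = 38/44), so it is still on its side. New plan: grip it by its ends (jaws along x, low, at the corrected height), lift it, tilt the tool about x, and set it down flat.

```bash
sed -i 's/\[\*guess,0\]/[*guess,-.12]/; s/diff_step=1e-4/diff_step=1e-3/' h.py
python3 - <<'E'
from h import *
viewer.get_image('scene');viewer.get_image('top');hyp();s=bot.sense();print(s['qpos'].round(3),s['ee_pos'],s['clock'])
P=viewer.camera_params('scene');t=np.array([[425,256],[394,268],[380,249],[411,237]])
print([back('scene',x,.048)[:2].round(4).tolist() for x in t], np.mean([back('scene',x,.048)[:2] for x in t],0))
E
```

```text
flat
book_blue [ 0.4194  0.2347 -0.0832] yaw res [-0.1, 0.1, 0.2, -0.1, 0.0, 0.1, 0.1, 0.2] area ratio [0.91, 0.83] conf [0.79, 0.87]
rolled
book_blue [ 0.4208  0.2351 -0.1545] yaw res [0.1, -0.5, -0.1, 0.2, -0.4, -0.4, -0.0, -0.1] area ratio [0.93, 0.9] conf [0.79, 0.87]
[ 0.587 -0.03  -0.601  2.015 -0.006  1.157 -1.755] [ 0.44630827 -0.01748754  0.11809833] 44.5
[[0.399, 0.2593], [0.4548, 0.2492], [0.4491, 0.2136], [0.391, 0.2233]] [0.42349712 0.23635488]
```

```bash
python3 -m jog '0.0854 0 0.03 0 0 0 0.17;0.0854 0 0.07 0 0 0 0.34;0.0854 0 0.11 0 0 0 0.51;0.0854 -0.005 0.15 0 0 0 0.68;0.0854 -0.01 0.19 0 0 0 0.85;0.0854 -0.02 0.22 0 0 0 1.02;0.0854 -0.024 0.24 0 0 0 1.19;0.0854 -0.024 0.253 0 0 0 1.36' 40
python3 -m jog '0.0854 0 0 0 0 0 0.11;0.0854 0 0 0 0 0 0.22;0.0854 0 0 0 0 0 0.22;0.0854 0 0 0 0 0 0.22;0.0854 0 0 0 0 0 0.22;0.0854 0 0 0 0 0 0.22;0.0854 0 0 0 0 0 0.22;0.0854 0 0 0 0 0 0.22' 40
python3 - <<'E'
from h import *
from scipy.spatial.transform import Rotation as Ro
s=bot.sense();q=s['tcp_rot'];print(s['ee_pos'],s['qpos'].round(2)); print(Ro.from_quat([*q[1:],q[0]]).as_matrix().round(3).tolist())
E
```

```text
clock: 45.5
ee_pos: [0.4219, 0.2368, 0.1182]
tcp_rot: [0.006, 0.827, 0.562, 0.002]
wrist_force: [0.2, -0.6, 0.6]
gripper_width: 0.0852
clock: 46.5
ee_pos: [0.4218, 0.2368, 0.1182]
tcp_rot: [0.006, 0.76, 0.65, 0.003]
wrist_force: [-0.8, -0.2, -0.0]
gripper_width: 0.0853
[0.42184959 0.23679985 0.11820472] [ 0.31  0.08 -0.91  1.94  0.08  1.15 -0.78]
[[0.156, 0.988, 0.011], [0.988, -0.156, -0.005], [-0.003, 0.012, -1.0]]
```

```bash
python3 -m jog '0.0854 0 -0.001 -0.04 0 0 0;0.0854 0 -0.001 -0.08 0 0 0;0.0854 0 -0.001 -0.11 0 0 0;0.0854 0 -0.001 -0.12 0 0 0;0.0854 0 -0.001 -0.128 0 0 0;0.0854 0 -0.001 -0.133 0 0 0;0.0854 0 -0.001 -0.138 0 0 0;0.0854 0 -0.001 -0.138 0 0 0' 40
```

```text
clock: 47.5
ee_pos: [0.422, 0.2358, -0.0197]
tcp_rot: [0.006, 0.76, 0.65, 0.003]
wrist_force: [0.2, 0.2, -0.1]
gripper_width: 0.0851
```

Negative z with no contact confirms the height bias. I close and check.

```bash
python3 -m jog '0.0854 0 0 -0.005 0 0 0;0.04 0 0 -0.005 0 0 0;0.04 0 0 -0.005 0 0 0;0.04 0 0 -0.005 0 0 0;0.04 0 0 -0.005 0 0 0;0.04 0 0 -0.005 0 0 0;0.04 0 0 0 0 0 0;0.04 0 0 0.005 0 0 0' 50
python3 -m jog '0.04 0 0 0.01 0 0 0;0.04 0 0 0.03 0 0 0;0.04 0 0 0.05 0 0 0;0.04 0 0 0.08 0 0 0;0.04 0 0 0.1 0 0 0;0.04 0 0 0.1 0 0 0;0.04 0 0 0.1 0 0 0;0.04 0 0 0.1 0 0 0' 50
python3 - <<'E'
from h import *
viewer.get_image('scene')
M['book_blue']=box(.06,.038,0,.044); locate('book_blue',.115,(.42,.23),('scene',))
E
```

```text
clock: 48.5
ee_pos: [0.4216, 0.2355, -0.0147]
tcp_rot: [0.006, 0.76, 0.65, 0.002]
wrist_force: [0.3, -0.1, -1.7]
gripper_width: 0.0594
clock: 49.5
ee_pos: [0.4208, 0.2351, 0.0844]
tcp_rot: [0.005, 0.76, 0.65, 0.001]
wrist_force: [-0.8, -0.5, -0.5]
gripper_width: 0.0597
book_blue [0.4195 0.2482 0.0686] yaw res [0.0, 0.0, 0.8, -0.2] area ratio [0.5] conf [0.85]
```

Held (59.7 mm). I move over the clear part of the mat at (0.54, 0.25), yawing so the tilt will point radially outward.

```bash
python3 -m jog '0.04 0.01 0 0.01 0 0 0.17;0.04 0.025 0.002 0.03 0 0 0.34;0.04 0.045 0.005 0.04 0 0 0.51;0.04 0.065 0.008 0.04 0 0 0.68;0.04 0.085 0.01 0.04 0 0 0.85;0.04 0.1 0.012 0.04 0 0 1.02;0.04 0.115 0.015 0.04 0 0 1.19;0.04 0.12 0.015 0.04 0 0 1.36' 50
python3 -m jog '0.04 0 0 0 0 0 0.16;0.04 0 0 0 0 0 0.32;0.04 0 0 0 0 0 0.48;0.04 0 0 0 0 0 0.6;0.04 0 0 0 0 0 0.6;0.04 0 0 0 0 0 0.6;0.04 0 0 0 0 0 0.6;0.04 0 0 0 0 0 0.6' 50
python3 - <<'E'
from h import *
from scipy.spatial.transform import Rotation as Ro
s=bot.sense();q=s['tcp_rot'];print(s['ee_pos'],s['qpos'].round(2)); print(Ro.from_quat([*q[1:],q[0]]).as_matrix().round(3).tolist())
E
```

```text
clock: 50.6
ee_pos: [0.5414, 0.2502, 0.1236]
tcp_rot: [0.002, 0.18, 0.984, 0.005]
wrist_force: [-0.4, -0.1, -1.2]
gripper_width: 0.0596
clock: 51.6
ee_pos: [0.5414, 0.2503, 0.1237]
tcp_rot: [0.001, -0.119, 0.993, 0.005]
wrist_force: [-1.2, -0.5, -1.4]
gripper_width: 0.0597
[0.54142375 0.25027708 0.12367789] [ 0.43  0.5  -1.16  1.66  0.47  1.28  0.99]
[[-0.972, -0.235, 0.001], [-0.235, 0.972, 0.01], [-0.003, 0.01, -1.0]]
```

```bash
python3 -m jog '0.04 0.006 0.003 0 0.035 -0.146 0;0.04 0.012 0.006 0 0.07 -0.29 0;0.04 0.018 0.009 0 0.105 -0.435 0;0.04 0.025 0.012 0 0.14 -0.58 0;0.04 0.033 0.015 0 0.175 -0.73 0;0.04 0.04 0.018 0 0.212 -0.875 0;0.04 0.04 0.018 0 0.212 -0.875 0;0.04 0.04 0.018 0 0.212 -0.875 0' 50
python3 - <<'E'
from h import *
from scipy.spatial.transform import Rotation as Ro
s=bot.sense();q=s['tcp_rot'];print(s['ee_pos'],s['qpos'].round(2)); print(Ro.from_quat([*q[1:],q[0]]).as_matrix().round(3).tolist())
im=viewer.get_image('scene');cv2.imwrite('pics/s17.png',im)
r=spotter.trace('scene','book_blue')
for x in r[:1]:
    m=x['mask'];p=np.argwhere(m)[:,::-1]; print(x['xy'],m.sum(),cv2.approxPolyDP(cv2.convexHull(p.astype(np.int32)),2,True)[:,0].tolist())
    P=viewer.camera_params('scene'); print('z if at xy guess', [ (z,back('scene',x['xy'],z)[:2].round(3).tolist()) for z in(.1,.13,.16)])
E
```

```text
clock: 52.6
ee_pos: [0.5859, 0.2475, 0.1289]
tcp_rot: [0.41, -0.097, 0.907, 0.025]
wrist_force: [-0.3, 0.2, -1.0]
gripper_width: 0.0595
[0.58585572 0.24750953 0.12890668] [ 0.81 -0.22 -1.36  2.31  0.94  0.16  0.27]
[[-0.645, -0.196, 0.738], [-0.156, 0.98, 0.125], [-0.748, -0.034, -0.663]]
[356.0, 253.1] 2315 [[391, 256], [371, 282], [363, 285], [343, 270], [326, 250], [336, 234], [349, 223], [385, 248]]
z if at xy guess [(0.1, [0.516, 0.218]), (0.13, [0.534, 0.229]), (0.16, [0.551, 0.24])]
```

The tilt reached 48°, enough to be past the tipping point (41°). Lowering.

```bash
python3 -m jog '0.04 0 0 -0.015 0 0 0;0.04 0 0 -0.035 0 0 0;0.04 0 0 -0.055 0 0 0;0.04 0 0 -0.075 0 0 0;0.04 0 0 -0.09 0 0 0;0.04 0 0 -0.1 0 0 0;0.04 0 0 -0.105 0 0 0;0.04 0 0 -0.105 0 0 0' 50
python3 - <<'E'
from h import *
from scipy.spatial.transform import Rotation as Ro
s=bot.sense();q=s['tcp_rot'];print(s['ee_pos'],s['qpos'].round(2)); print(Ro.from_quat([*q[1:],q[0]]).as_matrix().round(3).tolist())
E
```

```text
clock: 53.7
ee_pos: [0.585, 0.247, 0.0224]
tcp_rot: [0.408, -0.098, 0.907, 0.024]
wrist_force: [-0.3, 0.0, 0.3]
gripper_width: 0.0597
[0.58499149 0.24702431 0.02242167] [ 0.49  0.44 -1.2   2.37  1.99  0.71 -0.49]
[[-0.648, -0.197, 0.736], [-0.157, 0.98, 0.124], [-0.745, -0.035, -0.666]]
```

```bash
python3 -m jog '0.04 0 0 -0.004 0 0 0;0.04 0 0 -0.008 0 0 0;0.04 0 0 -0.011 0 0 0;0.04 0 0 -0.014 0 0 0;0.04 0 0 -0.016 0 0 0;0.04 0 0 -0.018 0 0 0;0.04 0 0 -0.019 0 0 0;0.04 0 0 -0.019 0 0 0' 50
```

```text
clock: 54.7
ee_pos: [0.5849, 0.2471, 0.0033]
tcp_rot: [0.408, -0.098, 0.907, 0.024]
wrist_force: [-0.8, 0.2, -1.6]
gripper_width: 0.0597
```

```bash
python3 -m jog '0.04 0 0 -0.002 0 0 0;0.04 0 0 -0.004 0 0 0;0.04 0 0 -0.006 0 0 0;0.04 0 0 -0.007 0 0 0;0.04 0 0 -0.008 0 0 0;0.04 0 0 -0.008 0 0 0;0.04 0 0 -0.008 0 0 0;0.04 0 0 -0.008 0 0 0' 50
```

```text
clock: 55.7
ee_pos: [0.5872, 0.2479, -0.0016]
tcp_rot: [0.411, -0.098, 0.906, 0.024]
wrist_force: [-5.4, -3.2, 13.4]
gripper_width: 0.0595
```

Edge contact (13 N). With a light 20 N grip I follow the arc forward and down, so the book pivots flat in the pads.

```bash
python3 -m jog '0.04 0 0 0.001 0 0 0;0.04 0.002 0.0003 0.0005 0 0 0;0.04 0.004 0.0007 0 0 0 0;0.04 0.006 0.001 -0.001 0 0 0;0.04 0.008 0.0013 -0.002 0 0 0;0.04 0.01 0.0017 -0.003 0 0 0;0.04 0.012 0.002 -0.004 0 0 0;0.04 0.014 0.0024 -0.0055 0 0 0' 20
python3 - <<'E'
from h import *
im=viewer.get_image('scene');cv2.imwrite('pics/s18.png',im)
x=spotter.trace('scene','book_blue')[0];m=x['mask'];p=np.argwhere(m)[:,::-1]; print(x['xy'],m.sum(),cv2.approxPolyDP(cv2.convexHull(p.astype(np.int32)),2,True)[:,0].tolist())
E
```

```text
clock: 56.7
ee_pos: [0.6044, 0.2528, -0.0016]
tcp_rot: [0.416, -0.099, 0.903, 0.024]
wrist_force: [-16.2, -6.0, 34.1]
gripper_width: 0.0597
[174.9, 141.3] 512 [[201, 138], [166, 149], [155, 129], [189, 119]]
```

The pads hold too well for passive pivoting, but the book is past its tipping angle. I relax the press and open; it should fall the last bit onto its cover (about 8 mm centre drop).

```bash
python3 -m jog '0.04 -0.001 0 0.002 0 0 0;0.04 -0.001 0 0.003 0 0 0;0.06 -0.001 0 0.003 0 0 0;0.062 -0.001 0 0.003 0 0 0;0.066 -0.001 0 0.003 0 0 0;0.075 -0.001 0 0.003 0 0 0;0.0854 -0.001 0 0.003 0 0 0;0.0854 -0.001 0 0.003 0 0 0' 20
python3 - <<'E'
from h import *
s=bot.sense();print(s['ee_pos'],s['wrist_force'])
im=viewer.get_image('scene');cv2.imwrite('pics/s19.png',im)
for x in spotter.trace('scene','book_blue'):
    m=x['mask'];p=np.argwhere(m)[:,::-1]; print(x['confidence'],x['xy'],m.sum(),cv2.approxPolyDP(cv2.convexHull(p.astype(np.int32)),2,True)[:,0].tolist())
E
```

```text
clock: 57.8
ee_pos: [0.6041, 0.253, 0.0016]
tcp_rot: [0.416, -0.099, 0.903, 0.024]
wrist_force: [0.2, -0.6, -0.4]
gripper_width: 0.0853
[0.60413952 0.25303008 0.001591  ] [ 0.17061616 -0.58839297 -0.38110723]
0.95 [340.4, 301.4] 1703 [[368, 302], [361, 315], [346, 331], [315, 303], [318, 292], [336, 275]]
0.73 [236.1, 150.2] 666 [[261, 150], [226, 163], [214, 146], [213, 140], [248, 134]]
```

```bash
python3 -m jog '0.0854 -0.01 -0.002 0.01 0 0 0;0.0854 -0.03 -0.006 0.03 0 0 0;0.0854 -0.06 -0.01 0.06 0 0 0;0.0854 -0.09 -0.014 0.09 0 0 0;0.0854 -0.11 -0.03 0.11 -0.035 0.146 0;0.0854 -0.12 -0.07 0.12 -0.07 0.29 0;0.0854 -0.12 -0.11 0.12 -0.105 0.435 0;0.0854 -0.12 -0.14 0.12 -0.14 0.58 0' 40
python3 -m jog '0.0854 0 -0.04 0 -0.04 0.15 0;0.0854 0 -0.08 0 -0.075 0.3 0;0.0854 0 -0.1 0 -0.075 0.3 0.0;0.0854 0 -0.1 0 -0.075 0.3 0;0.0854 0 -0.1 0 -0.075 0.3 0;0.0854 0 -0.1 0 -0.075 0.3 0;0.0854 0 -0.1 0 -0.075 0.3 0;0.0854 0 -0.1 0 -0.075 0.3 0' 40
python3 - <<'E'
from h import *
from scipy.spatial.transform import Rotation as Ro
a=viewer.get_image('scene');b=viewer.get_image('top')
for n,w in(('flat',box(.06,.044,0,.038)),('rolled',box(.06,.038,0,.044))):
    M['book_blue']=w; print(n)
    for g in(1.4,):
        import h; h.M=M
        F=locate('book_blue',.004,(.56,.25))
for c,im in(('scene',a),('top',b)):
    im=im.astype(int); m=((im[...,0]>70)&(im[...,2]<45)&(im[...,0]>2*im[...,2])).astype(np.uint8)
    if c=='scene': m[:230]=0;m[:,:280]=0
    else: m[:,:125]=0;m[:,230:]=0;m[:155]=0;m[280:]=0
    p=np.argwhere(m)[:,::-1].astype(np.int32); print(c,len(p),cv2.minAreaRect(p),cv2.approxPolyDP(cv2.convexHull(p),2,True)[:,0].tolist())
locate('jar_white',.004,(.51,.13));locate('book_black',.004,(.6,.13))
cv2.imwrite('pics/s20.png',np.hstack([cv2.resize(a[230:350,270:420],(600,480),interpolation=cv2.INTER_CUBIC),cv2.resize(b[155:275,180-55:180-5],(200,480),interpolation=cv2.INTER_CUBIC)]))
s=bot.sense();q=s['tcp_rot'];print(s['clock'],s['ee_pos'],s['qpos'].round(2)); print(Ro.from_quat([*q[1:],q[0]]).as_matrix().round(3).tolist())
E
```

```text
clock: 58.9
ee_pos: [0.5114, 0.1209, 0.1092]
tcp_rot: [0.313, -0.086, 0.942, -0.08]
wrist_force: [0.8, -1.7, -0.1]
gripper_width: 0.0853
clock: 59.9
ee_pos: [0.5113, 0.0212, 0.1092]
tcp_rot: [0.165, -0.109, 0.975, -0.101]
wrist_force: [-0.2, -0.3, -0.7]
gripper_width: 0.0851
flat
book_blue [ 0.5465  0.2428 -1.3938] yaw res [-0.4, -0.7, -0.0, 0.0, 0.2, -0.5, 0.0, 0.1] area ratio [0.92, 0.98] conf [0.68, 0.9]
rolled
book_blue [ 0.5473  0.2433 -1.2801] yaw res [-1.0, -1.2, -0.2, 0.2, 0.3, -1.0, 0.1, 0.2] area ratio [0.99, 1.03] conf [0.68, 0.9]
scene 1281 ((340.95074462890625, 301.57818603515625), (47.8499641418457, 37.08372116088867), 43.53120040893555) [[368, 304], [345, 331], [315, 302], [318, 291], [337, 275]]
top 493 ((155.28846740722656, 195.94232177734375), (18.8271484375, 26.083444595336914), 78.69007110595703) [[169, 202], [145, 207], [141, 190], [166, 185]]
jar_white [ 0.5141  0.1343 -0.12  ]  res [-0.4, -0.5, 0.1, -0.5] area ratio [0.89, 0.86] conf [0.81, 0.72]
book_black [0.6047 0.1375 0.0644] yaw res [-0.5, -0.2, 0.1, -0.1, -0.1, -0.4, -0.0, 0.1] area ratio [0.97, 1.0] conf [0.83, 0.85]
60.4 [0.51137266 0.02084986 0.10913519] [-0.04 -0.14 -0.23  2.2   0.31  0.8   1.33]
[[-0.922, -0.179, 0.345], [-0.246, 0.956, -0.162], [-0.3, -0.234, -0.925]]
```

View pics/s20.png

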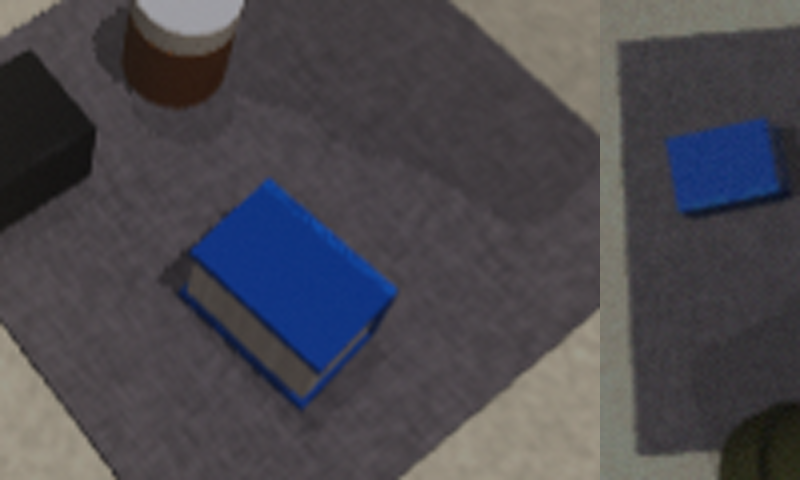

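The last picture shows the book flat again: top cover up, page edges between covers facing crop (250,330), centre (0.546, 0.243). The spine faces −x, which is the side expected for right side up. The jaw axis already lies along its 60 mm length. I work out the untilt.

Run:
```python
from h import *
from scipy.spatial.transform import Rotation as Ro
s=bot.sense();q=s['tcp_rot'];R=Ro.from_quat([*q[1:],q[0]])
a=1.755; y=np.array([np.cos(a),np.sin(a),0]);z=np.array([0,0,-1.]);x=np.cross(y,z)
T=Ro.from_matrix(np.c_[x,y,z]); rv=(T*R.inv()).as_rotvec();print(rv.round(4),np.linalg.norm(rv),s['ee_pos'])
t=np.array([[169,202],[145,207],[141,190],[166,185]]);p=[back('top',v,.042)[:2] for v in t];print(np.mean(p,0),np.arctan2(*(p[0]-p[1])[::-1]),np.arctan2(*(p[3]-p[2])[::-1]))
```

```text
[ 0.1727  0.3502 -0.0375] 0.3923174620472837 [0.51137266 0.02084986 0.10913519]
[0.54551315 0.24068448] -1.3878952710900292 -1.3973253482368362
```

```bash
python3 -m jog '0.0854 0.005 0.02 0 0.043 0.0875 -0.01;0.0854 0.012 0.06 0 0.087 0.175 -0.02;0.0854 0.02 0.11 0 0.13 0.263 -0.03;0.0854 0.028 0.16 0 0.173 0.35 -0.043;0.0854 0.034 0.2 0 0.173 0.35 -0.043;0.0854 0.035 0.221 0 0.173 0.35 -0.043;0.0854 0.035 0.221 0 0.173 0.35 -0.043;0.0854 0.035 0.221 0 0.173 0.35 -0.043' 40
python3 - <<'E'
from h import *
from scipy.spatial.transform import Rotation as Ro
s=bot.sense();q=s['tcp_rot'];print(s['ee_pos'],s['qpos'].round(2),Ro.from_quat([*q[1:],q[0]]).as_matrix().round(3).tolist())
E
```

```text
clock: 61.4
ee_pos: [0.5464, 0.2396, 0.1091]
tcp_rot: [-0.0, -0.088, 0.996, -0.001]
wrist_force: [0.1, -0.1, -0.4]
gripper_width: 0.0852
[0.54635272 0.23963687 0.10907802] [-0.21  0.29 -0.3   1.69  0.09  1.18  1.22] [[-0.984, -0.176, -0.0], [-0.176, 0.984, -0.002], [0.001, -0.002, -1.0]]
```

```bash
python3 -m jog '0.0854 0 0.002 -0.03 0 0 0;0.0854 0 0.002 -0.07 0 0 0;0.0854 0 0.002 -0.1 0 0 0;0.0854 0 0.002 -0.115 0 0 0;0.0854 0 0.002 -0.125 0 0 0;0.0854 0 0.002 -0.13 0 0 0;0.0854 0 0.002 -0.133 0 0 0;0.0854 0 0.002 -0.133 0 0 0' 60
python3 -m jog '0.05 0 0 0 0 0 0;0.04 0 0 0 0 0 0;0.04 0 0 0 0 0 0;0.04 0 0 0 0 0 0;0.04 0 0 0 0 0 0;0.04 0 0 0 0 0 0;0.04 0 0 0.003 0 0 0;0.04 0 0 0.006 0 0 0' 60
```

```text
clock: 62.4
ee_pos: [0.5467, 0.2419, -0.0235]
tcp_rot: [0.0, -0.089, 0.996, -0.001]
wrist_force: [-0.7, 0.5, -0.1]
gripper_width: 0.0853
clock: 63.4
ee_pos: [0.5459, 0.2414, -0.0181]
tcp_rot: [-0.001, -0.089, 0.996, -0.001]
wrist_force: [0.1, 0.2, -1.5]
gripper_width: 0.0591
```

Held (59 mm). Lift and carry to the blue card (0.598, −0.1625).

```bash
python3 -m jog '0.04 0 0 0.01 0 0 0;0.04 0 0 0.04 0 0 0;0.04 0 0 0.07 0 0 0;0.04 0 0 0.1 0 0 0;0.04 0.003 -0.02 0.105 0 0 0;0.04 0.008 -0.06 0.105 0 0 0;0.04 0.012 -0.09 0.105 0 0 0;0.04 0.012 -0.1 0.105 0 0 0' 60
python3 -m jog '0.04 0.005 -0.02 0 0 0 0;0.04 0.01 -0.06 0 0 0 0;0.04 0.015 -0.11 0 0 0 0;0.04 0.022 -0.16 0 0 0 0;0.04 0.03 -0.21 0 0 0 0;0.04 0.036 -0.26 0 0 0 0;0.04 0.04 -0.295 0 0 0 0;0.04 0.04 -0.304 0 0 0 0' 60
python3 -m jog '0.04 0 0 0 0 0 0;0.04 0 0 0 0 0 0;0.04 0 0 0 0 0 0;0.04 0 0 0 0 0 0;0.04 0 0 0 0 0 0;0.04 0 0 0 0 0 0;0.04 0 0 0 0 0 0;0.04 0 0 0 0 0 0' 60
python3 - <<'E'
from h import *
s=bot.sense();e=s['ee_pos'];print(e);viewer.get_image('scene')
for x in spotter.trace('scene','book_blue'): 
    p=np.argwhere(x['mask'])[:,::-1];print(x['confidence'],x['xy'],len(p),cv2.approxPolyDP(cv2.convexHull(p.astype(np.int32)),1.5,True)[:,0].tolist())
M['book_blue']=box(.06,.044,0,.038);print(proj(viewer.camera_params('scene'),place('book_blue',e[0],e[1],1.748,e[2]+.0275)).round(1).tolist())
E
```

```text
clock: 64.4
ee_pos: [0.5583, 0.139, 0.0873]
tcp_rot: [-0.001, -0.087, 0.996, -0.002]
wrist_force: [0.1, -0.1, -1.2]
gripper_width: 0.059
clock: 65.4
ee_pos: [0.5983, -0.167, 0.0872]
tcp_rot: [-0.001, -0.085, 0.996, -0.002]
wrist_force: [-0.4, 0.6, -0.9]
gripper_width: 0.0592
clock: 66.4
ee_pos: [0.5983, -0.1671, 0.0872]
tcp_rot: [-0.001, -0.085, 0.996, -0.002]
wrist_force: [0.6, -0.4, -1.3]
gripper_width: 0.059
[ 0.59825439 -0.16707794  0.08723254]
0.57 [177.6, 110.1] 660 [[203, 120], [186, 130], [182, 129], [168, 116], [164, 98], [174, 93], [188, 96], [202, 109]]
[[166.1, 113.9], [185.6, 104.6], [184.1, 129.2], [204.0, 119.0], [162.1, 96.8], [182.5, 87.5], [180.8, 111.9], [201.6, 101.8]]
```

The held book's outline matches the upright prediction within 2 px. Lowering.

```bash
python3 -m jog '0.04 0 0.0045 -0.02 0 0 0;0.04 0 0.0045 -0.05 0 0 0;0.04 0 0.0045 -0.08 0 0 0;0.04 0 0.0045 -0.095 0 0 0;0.04 0 0.0045 -0.102 0 0 0;0.04 0 0.0045 -0.105 0 0 0;0.04 0 0.0045 -0.107 0 0 0;0.04 0 0.0045 -0.1085 0 0 0' 60
```

```text
clock: 67.5
ee_pos: [0.599, -0.1628, -0.0196]
tcp_rot: [0.0, -0.085, 0.996, -0.002]
wrist_force: [-4.5, 0.3, 10.2]
gripper_width: 0.0594
```

Contact (10 N). I release gently, rise, move clear and verify everything.

```bash
python3 -m jog '0.06 0 0 0 0 0 0;0.062 0 0 0 0 0 0;0.066 0 0 0 0 0 0;0.07 0 0 0 0 0 0;0.07 0 0 0.01 0 0 0;0.07 0 0 0.04 0 0 0;0.07 0 0 0.08 0 0 0;0.07 0 0 0.11 0 0 0' 20
python3 -m jog '0.07 0 0.03 0.02 0 0 0;0.07 0 0.07 0.04 0 0 0;0.07 -0.02 0.11 0.06 0 0 0;0.07 -0.04 0.14 0.06 0 0 0;0.07 -0.06 0.16 0.06 0 0 0;0.07 -0.08 0.18 0.06 0 0 0;0.07 -0.1 0.19 0.06 0 0 0;0.07 -0.1 0.19 0.06 0 0 0' 40
python3 - <<'E'
from h import *
a=viewer.get_image('scene');b=viewer.get_image('top');cv2.imwrite('pics/s21.png',a);cv2.imwrite('pics/s22.png',b)
M['stamp_handle']=cyl(.013,.018,.062)
C=dict(jar_red=(.5001,-.1557),stamp_green=(.4933,-.2535),book_blue=(.5979,-.1625),cup_yellow=(.5911,-.2603))
for n,c in C.items(): s=locate(n,.007,c); print('   off card mm',np.hypot(*(s[:2]-c))*1000)
locate('jar_white',.004,(.51,.13));locate('book_black',.004,(.6,.13))
m=((b[...,1].astype(int)>1.6*b[...,2])&(b[...,1].astype(int)>1.6*b[...,0]))
print(bot.sense()['clock'],bot.sense()['wrist_force'])
E
```

```text
clock: 68.5
ee_pos: [0.5998, -0.163, 0.093]
tcp_rot: [0.001, -0.085, 0.996, -0.003]
wrist_force: [0.6, 0.2, 0.1]
gripper_width: 0.0699
clock: 69.5
ee_pos: [0.4992, 0.0279, 0.1539]
tcp_rot: [0.002, -0.086, 0.996, -0.003]
wrist_force: [0.2, -0.4, 0.1]
gripper_width: 0.0697
jar_red [ 0.4999 -0.1556 -0.12  ]  res [-0.2, -0.5, 0.3, -0.6] area ratio [0.8, 0.92] conf [0.84, 0.79]
   off card mm 0.19200630056141535
stamp_green scene none
stamp_green [ 0.4944 -0.2474 -0.0477] yaw res [-0.0, 0.0, -0.0, 0.0] area ratio [0.86] conf [0.81]
   off card mm 6.233344531816063
book_blue top none
book_blue [ 0.6003 -0.1616 -0.2546] yaw res [0.0, -0.0, -0.6, 0.2] area ratio [0.96] conf [0.64]
   off card mm 2.5695870660005142
cup_yellow [ 0.5928 -0.2608 -0.12  ]  res [-0.0, 0.6, -0.4, 0.3] area ratio [0.9, 0.88] conf [0.67, 0.79]
   off card mm 1.7487837873468863
jar_white top none
jar_white [ 0.514   0.1349 -0.12  ]  res [0.0, 0.0] area ratio [0.9] conf [0.78]
book_black [0.6004 0.1437 2.0688] yaw res [4.9, -4.8, -0.5, 2.9, 4.5, 1.3, 1.1, 0.3] area ratio [0.08, 1.01] conf [0.58, 0.94]
70.2 [-0.17432308  0.98395564 -0.33095762]
```

All pieces are within tolerance: jar 0.2 mm, stamp 6 mm, book 3 mm and cup 2 mm off their card centres. The arm hides the black book in the top view, so I check it from the scene camera and then hand in.

Run:
```python
from h import *
viewer.get_image('scene')
s=locate('book_black',.004,(.604,.137),('scene',)); 
if np.hypot(s[0]-.6043,s[1]-.138)<.012: bot.sign_off(); print('handed in')
```

```text
book_black [0.6052 0.1384 0.0952] yaw res [-0.0, -0.0, -0.0, 0.0] area ratio [1.0] conf [0.59]
the job is handed in; nothing more can be done
handed in
```

I packed all four pieces onto the cards of their own colours and handed the job in at about 70 s of the 112 s limit. The book was not a clean run: it slipped out of the jaws once and needed recovering.

**The slip:** The finger tips sit roughly 30 mm above the reported TCP, so my early grips were too high. On the first try the blue book slipped out and rolled onto its side. Pushing it upright only slid it along the mat. I then gripped it by its ends, tilted it and let it tip back flat, and placed it with a lower grip. I did not measure its speed in the slip or the tip-over, so I can't rule out that the slip broke the drop limit. I put the tip-over at about 0.4 m/s, under the 0.6 m/s limit.

**Last checks:**

| Piece | Distance from card centre | Seen by |
|---|---|---|
| Red jar | about 0.2 mm | both cameras |
| Yellow cup | about 2 mm | both cameras |
| Blue book | about 3 mm | scene only |
| Green stamp | about 6 mm | top only |

- **Upright:** An earlier picture showed the jar and stamp upright. I judged the book right side up from its spine and page sides. I did not measure tilt on any piece at the end.
- **Look-alikes:** The white-lidded jar and black book were both within about 2 mm of their starting places.
- **Disagreement:** A black book fit using both cameras was poor because the arm hid it in the top view. The scene camera alone fitted cleanly.

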